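# Lock off the lighting isolator and set out the lamps

## Robot

A 6-joint arm with a two-finger parallel gripper is mounted at the origin on the work surface; the furniture and walls round the work are solid. World frame = base frame: x ahead of the robot, y to its left, z up, the work surface at z = 0. Lengths are in m, angles in degrees, forces in N, time in s.
With the tool pointing down it reaches from about 0.25 to 0.725 m from the base axis. Payload 9.7 kg.
Tool frame: the origin (TCP) lies at the very end of the fingers, on their centre line; the grasp point (between the pads) lies 19 mm behind it (bot.grasp_offset is the distance from the TCP to the grasp point, in m); z points along the fingers, y is the line along which they close (so a half turn about z gives the same grasp; the last joint's range is limited). The gripper opens to 85 mm and grips with 20 to 120 N. Pads are 22 mm wide; open, the fingers measure 114 mm over their backs; the gripper's body (76 mm by 85 mm) begins 54 mm behind the grasp point. The pads swing forward as they close: fully open they stand 13 mm farther back than shut.
Start: joints at [76.433, 4.979, 10.078, 95.1, 0, 90], TCP at [0.129, 0.535, 0.231] pointing down, gripper open.
Joint ranges: [-179.16, 179.16], [-48.56, 103.87], [-65.8, 70.77], [-126.05, 130.52], [-82.76, 87.17], [-180, 180]. Speed limits (degrees/s): [127.2, 127.2, 147.25, 180, 180, 180].

## Interface

Orientations are given as a 3x3 rotation matrix whose columns are the frame's x, y, z axes.
In Python, from rig import bot, imaging, ticket gives the robot as it stands. The module is installed in compiled form; this text tells all that it offers.
- The arm moves only by the tool drive_tool, never from a script. Its argument "rows" is a list of rows, each a list of 7 numbers: the turn, a rotation vector about the tool's x, y, z in rad, then the shift along the tool's x, y, z in mm, then the closure, from 0 (fully open) to 1 (shut). A call has 1 to 10 rows; each row is the pose to reach, as a shift and turn from the pose commanded when the call began, along the tool's axes at that moment; what a row does not reach only later rows make up. A row lasts 1/12 s, in which the tool goes at most 41.7 mm and 7.16 degrees, less where a joint would pass 70% of its speed; a pose out of reach is approached as far as the arm can. A call with a gripper value outside its range is refused whole. The fingers move at their own pace and stop on an object; "squeeze" is the grip in N (left out, the last holds). Time passes only in rows, so rows that repeat a pose let the fingers close. It gives the time, the measured TCP pose, the force, the opening and the grip force at its end, in the units of the state.
- bot.get_obs(): the state, without advancing time (a new reading comes with each control period).
- imaging.get_image(name): name is "side" or "top" or "wrist"; returns a dict with "color" (400x640x3 uint8, blue, green, red), "fx", "fy", "cx", "cy" (pixels), "k1" (the pictures are not rectified: a ray, as slopes to the right and down, at radius r is drawn at 1 + k1 r^2 times it, then the intrinsics apply), "xyz" and "orientation" of the camera in the world; the wrist camera has in their place "hand_eye" (4x4, takes a point from camera to tool coordinates, whose origin is the TCP and whose axes are the flange's). Camera axes: x right, y down, z forward; pixel columns grow to the right and rows downward; lengths in m; the calibration is good to about 2 mm. A picture is of the moment at which its call begins: read the wrist's pose just before it. There is no depth.
- ticket.close_job(): hands the job in; it is judged then, once.
The state is a dict: "clock": time; "q": joint angles; "joint_velocities": joint speeds; "joint_efforts": joint torques, N m; "tool_pos": TCP position; "eef_rot": TCP orientation; "contact_force": force on the tool from outside, world axes, zero at the start; "moment": the same for the moment, N m; "width": finger opening in m; "gripper_force": force on a finger pad.
Only numpy, scipy, OpenCV 4.12 (cv2) and the standard library are available. Lean on these libraries where they do the work, as an engineer would, in place of code of your own. Each camera call takes 0.05 s, during which the arm holds its last target. There are 200 camera calls.

## Task

Lock off the lighting circuit for relamping: turn the black handle of the isolator box a quarter turn anticlockwise (seen from above), fully to off, and only then swing its steel lockout hasp fully out past the side of the box. Take every lamp out of the raked trays (those with a leaning rail) and stand it upright, globe down and cap up, one in each ring of the two level stands, and set the small white tub upright on the table straight in front of the isolator box (the side towards the robot, opposite the cable gland), centred on it and about 35 mm clear of its front edge.

Things in the scene. Friction and masses are not known exactly. Their poses are not given: they have to be found in the camera images.
- isolator: Grey rotary isolator box lying face up, fixed to the table, 100 (x) x 140 (y) x 70 mm high; origin at the centre of its underside; +x points to its back, where the black cable gland comes out, so its front edge (facing the robot) is at x = -50 mm; +y is its left. Left of it stands a tall parts cabinet with a drawer open, 80 to 150 mm above the table, reaching to about world y = 0.17: keep the long side of the gripper off it. Right of it is a bench vice 68 mm high.
- iso_handle (a joint): Angle of the black bar handle about its upright axis: 0 = on (bar along the box's x), 1.571 = off, at the end stop (bar along the box's y); grows anticlockwise seen from above. It stays where it is left (about 0.12 N m of friction).
- handle_grip (a point): On the handle's axis, half-way up its bar, about 100 mm above the table; its x runs along the bar. The bar is 78 mm long, 16 mm wide and 30 mm high (top 15 mm above this point); a disc of 54 mm diameter begins 15 mm below it.
- iso_hasp (a joint): Angle of the flat steel lockout hasp on the box's right-hand edge, about an upright pivot: 0 = parked along the edge (free end towards the front), 1.6 = end stop, swung out past the right-hand side; grows anticlockwise seen from above. It stays where it is left.
- hasp_stud (a point): On the upright finger stud at the hasp's free end, a round post 14 mm in diameter: this point is 101 mm above the table, the post's top 14 mm above it, the hasp's 5 mm thick plate 21 mm below it. 62 mm from the pivot.
- hasp_pivot (a point): On the hasp's upright pivot axis, at the same height as hasp_stud.
- tray_a: The first raked tray: fixed plywood base 80 x 132 mm with two wooden rings at y = +34 and -34 mm and a steel rail (8 mm rod, centre 36 mm to the -x side of the ring centres and 70 mm above the table) on which lamps lean, caps towards -x, 30 degrees from upright. Origin at the centre of its underside.
- stand_a: The first level ring stand: the same fixed base and two rings as a raked tray, without the rail, empty at the start. Origin at the centre of its underside; rings at y = +34 and -34 mm.
- stand_a_seat1 (a point): Seat: point where the globe's centre lies when a lamp sits in this ring: on the ring's axis, 54 mm above the table; the ring's top is 18 mm below it (inner diameter 48, outer 58 mm).
- stand_a_seat2 (a point): Seat: point where the globe's centre lies when a lamp sits in this ring: on the ring's axis, 54 mm above the table; the ring's top is 18 mm below it (inner diameter 48, outer 58 mm).
- tray_b: The second raked tray: fixed plywood base 80 x 132 mm with two wooden rings at y = +34 and -34 mm and a steel rail (8 mm rod, centre 36 mm to the -x side of the ring centres and 70 mm above the table) on which lamps lean, caps towards -x, 30 degrees from upright. Origin at the centre of its underside.
- stand_b: The second level ring stand: the same fixed base and two rings as a raked tray, without the rail, empty at the start. Origin at the centre of its underside; rings at y = +34 and -34 mm.
- stand_b_seat1 (a point): Seat: point where the globe's centre lies when a lamp sits in this ring: on the ring's axis, 54 mm above the table; the ring's top is 18 mm below it (inner diameter 48, outer 58 mm).
- stand_b_seat2 (a point): Seat: point where the globe's centre lies when a lamp sits in this ring: on the ring's axis, 54 mm above the table; the ring's top is 18 mm below it (inner diameter 48, outer 58 mm).
- lamp1_globe (a point): Centre of the round globe (60 mm diameter) of a white lamp 110 mm long, about 70 g; z points along the lamp to its metal screw cap. The neck (27 mm diameter) runs from 40 to 54 mm and the cap (26 mm diameter) from 54 to 76 mm (contact tip 80 mm) from this point: the place to grip is the cap, 60 to 72 mm out. Starts leaning in a ring of a raked tray; may be absent. Friction alone keeps it at the angle it is left at.
- lamp2_globe (a point): Centre of the round globe (60 mm diameter) of a white lamp 110 mm long, about 70 g; z points along the lamp to its metal screw cap. The neck (27 mm diameter) runs from 40 to 54 mm and the cap (26 mm diameter) from 54 to 76 mm (contact tip 80 mm) from this point: the place to grip is the cap, 60 to 72 mm out. Starts leaning in a ring of a raked tray; may be absent. Friction alone keeps it at the angle it is left at.
- lamp3_globe (a point): Centre of the round globe (60 mm diameter) of a white lamp 110 mm long, about 70 g; z points along the lamp to its metal screw cap. The neck (27 mm diameter) runs from 40 to 54 mm and the cap (26 mm diameter) from 54 to 76 mm (contact tip 80 mm) from this point: the place to grip is the cap, 60 to 72 mm out. Starts leaning in a ring of a raked tray; may be absent. Friction alone keeps it at the angle it is left at.
- lamp4_globe (a point): Centre of the round globe (60 mm diameter) of a white lamp 110 mm long, about 70 g; z points along the lamp to its metal screw cap. The neck (27 mm diameter) runs from 40 to 54 mm and the cap (26 mm diameter) from 54 to 76 mm (contact tip 80 mm) from this point: the place to grip is the cap, 60 to 72 mm out. Starts leaning in a ring of a raked tray; may be absent. Friction alone keeps it at the angle it is left at.
- tub_mid (a point): Centre, half-way up, of the small open white plastic tub, 54 mm across the rim, 44 mm at the foot, 37 mm high, about 30 g; stands on the table at the start. z is up.

How it is judged:
By the outcome, as a careful person would: the job done as asked, in the order asked, and still so for the second after the job is handed in, with the robot touching nothing.
Of lamp1, lamp2, lamp3, lamp4 only 3 to 4 are there at a start; the rules pass over those that are not, and their reading is None.
At some moment in a run one of tub may be knocked a few centimetres aside while the robot is not near it.
It also fails if it takes over 192 s, if anything falls off the work surface, if the arm or the gripper's body presses on something with over 40 N, if the wrist force passes 120 N, or if a joint passes its speed limit or range.

## Working session

There is one attempt and no reset: what is moved stays moved. The work goes in short steps, Python scripts to look and compute and a tool call to move; the robot and the scene stay as the last step left them, time stands still between calls to the robot, and variables do not carry over. Pictures are saved under pics/ and viewed, at most 14 in all, crops included, and the job is handed in when it is done.

Besides the shell and the picture viewer there is one more tool, called after ">>>" as name(argument=value, ...), one argument or row to a line, values as JSON. drive_tool: Moves the arm, as the interface text tells. Its arguments: {"type":"object","properties":{"rows":{"type":"array"},"squeeze":{"type":"number"}},"required":["rows"]}

```bash
mkdir -p pics; ls
python3 - <<'E'
from rig import bot, imaging
import cv2, numpy as np
o=bot.get_obs(); print(o['clock'],o['tool_pos'],o['eef_rot'],o['width'],bot.grasp_offset)
for n in ['top','side','wrist']:
    d=imaging.get_image(n); cv2.imwrite(f'pics/{n}0.png',d['color'])
    print(n,{k:v for k,v in d.items() if k!='color'})
E
```

```text
pics
0.0 [0.12897968 0.53443395 0.23058115] [[-9.72094672e-01  2.34588743e-01 -2.66314897e-04]
 [ 2.34588890e-01  9.72093814e-01 -1.29196766e-03]
 [-4.41980047e-05 -1.31838939e-03 -9.99999130e-01]] 0.0854083278503667 0.0187
top {'fx': 437.42391549981085, 'fy': 437.42391549981085, 'cx': 328.65655451030483, 'cy': 200.1649402677978, 'k1': -0.11193688835224448, 'xyz': array([ 0.39035721, -0.18059093,  1.2499868 ]), 'orientation': array([[ 0.00486478, -0.99721481,  0.07442422],
       [-0.99993   , -0.0040483 ,  0.01111755],
       [-0.0107853 , -0.07447309, -0.9971647 ]])}
side {'fx': 387.25681628199237, 'fy': 387.25681628199237, 'cx': 318.9648496763467, 'cy': 199.80959942423036, 'k1': 0.017476750009126994, 'xyz': array([0.4133199 , 0.56677629, 0.56691833]), 'orientation': array([[-0.9944897 , -0.07392903,  0.07432858],
       [-0.10190338,  0.51522467, -0.85097546],
       [ 0.02461587, -0.85386067, -0.51991925]])}
wrist {'fx': 294.51093335219605, 'fy': 294.51093335219605, 'cx': 316.19741075129645, 'cy': 199.62538512856693, 'k1': -0.04537343666815742, 'hand_eye': array([[-8.23355352e-04, -9.64040853e-01, -2.65752811e-01,
         6.73808567e-02],
       [ 9.99999292e-01, -5.65374086e-04, -1.04725535e-03,
         2.85572323e-04],
       [ 8.59347187e-04, -2.65753485e-01,  9.64040635e-01,
        -1.42826432e-01],
       [ 0.00000000e+00,  0.00000000e+00,  0.00000000e+00,
         1.00000000e+00]])}
```

View pics/top0.png

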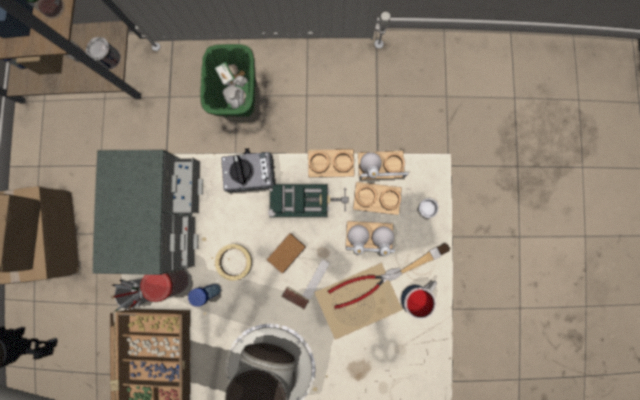

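View pics/side0.png

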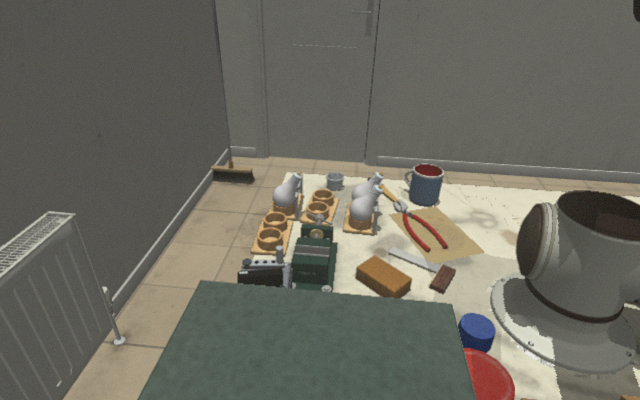

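View crop.

```bash
python3 - <<'E'
import cv2
a=cv2.imread('pics/top0.png')[140:260,215:455]
cv2.imwrite('pics/topc.png',cv2.resize(a,None,fx=3.33,fy=3.33,interpolation=cv2.INTER_CUBIC))
E
cat > h.py <<'E'
from rig import bot, imaging
import cv2, numpy as np
from scipy.spatial.transform import Rotation as R
np.set_printoptions(precision=4,suppress=True)
def cam(name):
    o=bot.get_obs(); d=imaging.get_image(name)
    if name=='wrist':
        T=np.eye(4);T[:3,:3]=o['eef_rot'];T[:3,3]=o['tool_pos'];T=T@d['hand_eye']
        Rm,t=T[:3,:3],T[:3,3]
    else: Rm,t=d['orientation'],d['xyz']
    return dict(img=d['color'],K=np.array([[d['fx'],0,d['cx']],[0,d['fy'],d['cy']],[0,0,1.]]),D=np.array([d['k1'],0,0,0,0.]),R=Rm,t=t)
def save(c,n): np.savez(n,**c)
def load(n): return dict(np.load(n))
def proj(c,P):
    P=np.atleast_2d(np.asarray(P,float)); Rc=c['R'].T
    return cv2.projectPoints(P,cv2.Rodrigues(Rc)[0],-Rc@c['t'],c['K'],c['D'])[0][:,0]
def ray(c,uv):
    uv=np.asarray(uv,float).reshape(-1,1,2)
    p=cv2.undistortPoints(uv,c['K'],c['D'])[:,0]
    return np.c_[p,np.ones(len(p))]@c['R'].T
def onz(c,uv,z):
    r=ray(c,uv); z=np.broadcast_to(z,len(r)); return c['t']+r*((z-c['t'][2])/r[:,2])[:,None]
def down(yaw):
    "tool pointing down, finger closing line (y) at yaw deg from world x"
    a=np.radians(yaw); y=np.array([np.cos(a),np.sin(a),0]); z=np.array([0,0,-1.]); return np.c_[np.cross(y,z),y,z]
def row(P,Rt,P0=None,R0=None):
    o=bot.get_obs(); P0=o['tool_pos'] if P0 is None else P0; R0=o['eef_rot'] if R0 is None else R0
    return np.r_[R.from_matrix(R0.T@Rt).as_rotvec(),R0.T@(np.asarray(P)-P0)*1000].round(4)
E
```

```text
(no output)
```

View pics/topc.png

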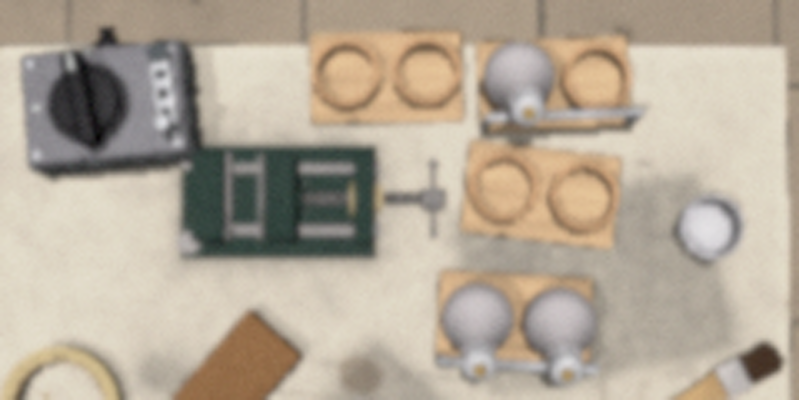

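Run:
```python
from h import *
c=cam('top'); save(c,'top.npz')
def f(u,v,z,n): print(n,onz(c,[[215+u/3.33,140+v/3.33]],z)[0])
f(87,103,.115,'handle')
for n,u,v in [('iso fl',30,168),('iso fr',192,155),('iso br',185,45),('iso bl',25,55)]: f(u,v,.07,n)
f(178,140,.1,'stud?'); f(162,62,.08,'pivot?')
for n,u,v in [('sA L',349,76),('sA R',428,76),('sB L',501,190),('sB R',582,198)]: f(u,v,.036,n)
for n,u,v in [('l1',519,78),('l2',477,318),('l3',560,324)]: f(u,v,.054,n)
for n,u,v in [('c1',529,108),('c2',480,368),('c3',567,373)]: f(u,v,.12,n)
f(709,229,.037,'tub');
```

```text
handle [0.5514 0.063  0.115 ]
iso fl [0.5039 0.1189 0.07  ]
iso fr [ 0.515  -0.0149  0.07  ]
iso br [ 0.606  -0.0076  0.07  ]
iso bl [0.5978 0.1256 0.07  ]
stud? [ 0.5238 -0.0077  0.1   ]
pivot? [0.5901 0.0095 0.08  ]
sA L [ 0.5859 -0.1417  0.036 ]
sA R [ 0.5861 -0.2082  0.036 ]
sB L [ 0.4901 -0.2695  0.036 ]
sB R [ 0.4836 -0.3373  0.036 ]
l1 [ 0.5818 -0.2833  0.054 ]
l2 [ 0.3833 -0.2484  0.054 ]
l3 [ 0.3786 -0.3165  0.054 ]
c1 [ 0.5476 -0.2854  0.12  ]
c2 [ 0.3452 -0.247   0.12  ]
c3 [ 0.3415 -0.3143  0.12  ]
tub [ 0.458  -0.4438  0.037 ]
```

Run:
```python
from h import *
o=bot.get_obs()
print(row([.129,.534,.36],o['eef_rot'])); print(row([.50,.05,.34],down(90)))
```

```text
[   0.        0.        0.       -0.1421   -0.6347 -129.163 ]
[  -0.0008   -0.0001   -0.2368 -474.3296 -384.0807 -108.8564]
```

>>> drive_tool(
  rows=[
    [0,0,0,0,0,-40,0],
    [0,0,0,0,0,-80,0],
    [0,0,0,0,0,-120,0],
    [0,0,-0.24,-474,-384,-109,0],
    [0,0,-0.24,-474,-384,-109,0],
    [0,0,-0.24,-474,-384,-109,0],
    [0,0,-0.24,-474,-384,-109,0],
    [0,0,-0.24,-474,-384,-109,0],
    [0,0,-0.24,-474,-384,-109,0],
    [0,0,-0.24,-474,-384,-109,0],
  ],
)

```text
clock: 1.03
tool_pos: [0.3062, 0.3022, 0.3461]
eef_rot: [[-1.0, -0.004, 0.0], [-0.004, 1.0, 0.0], [-0.0, 0.0, -1.0]]
contact_force: [-0.4, 0.7, 0.4]
width: 0.0856
gripper_force: 0.0
```

Run:
```python
from h import *
o=bot.get_obs();print(o['clock'],o['tool_pos'],o['joint_velocities'])
print(row([.50,.05,.34],down(90)))
```

```text
1.0333 [0.3062 0.3022 0.3461] [-65.2967 -11.1761 -11.3145  -0.2944  -0.1361 -64.8291]
[   0.0002    0.0003    0.0037 -192.8964 -252.8798    6.0574]
```

>>> drive_tool(
  rows=[
    [0,0,0,-180,-245,5,0],
    [0,0,0,-180,-245,5,0],
    [0,0,0,-180,-245,5,0],
    [0,0,0,-180,-245,5,0],
    [0,0,0,-180,-245,5,0],
    [0,0,0,-180,-245,5,0],
    [0,0,0,-180,-245,5,0],
    [0,0,0,-180,-245,5,0],
    [0,0,0,-180,-245,5,0],
    [0,0,0,-180,-245,5,0],
  ],
)

```text
clock: 1.87
tool_pos: [0.4865, 0.059, 0.3407]
eef_rot: [[-1.0, -0.001, -0.001], [-0.001, 1.0, 0.0], [0.001, 0.0, -1.0]]
contact_force: [-0.1, 0.1, 0.9]
width: 0.0853
gripper_force: 0.0
```

Run:
```python
from h import *
o=bot.get_obs();print(o['clock'],o['tool_pos'])
c=cam('wrist'); save(c,'w1.npz')
cv2.imwrite('pics/w1.png',c['img'])
print(proj(c,[[.5514,.063,.115],[.5238,-.0077,.1]]))
```

```text
1.8667 [0.4865 0.059  0.3407]
[[319.1771 222.1829]
 [266.8297 199.0927]]
```

View pics/w1.png

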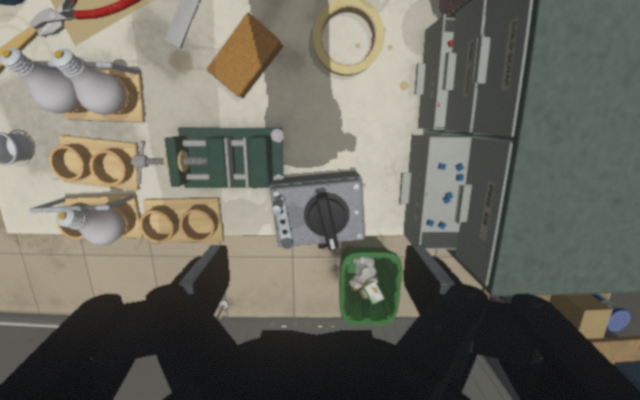

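>>> drive_tool(
  rows=[
    [0,0,0,38,-10,100,0],
    [0,0,0,38,-10,100,0],
    [0,0,0,38,-10,100,0],
    [0,0,0,38,-10,100,0],
    [0,0,0,38,-10,100,0],
    [0,0,0,38,-10,100,0],
  ],
)

```text
clock: 2.42
tool_pos: [0.4489, 0.0503, 0.2432]
eef_rot: [[-1.0, -0.005, 0.003], [-0.005, 1.0, 0.0], [-0.003, 0.0, -1.0]]
contact_force: [0.7, -0.2, 0.6]
width: 0.0853
gripper_force: 0.0
```

Run:
```python
from h import *
o=bot.get_obs();print(o['clock'],o['tool_pos'])
c=cam('wrist'); save(c,'w2.npz')
p=proj(c,[[.5514,.063,.115],[.5238,-.0077,.1]]);print(p)
u0,v0=int(p[0,0])-120,int(p[0,1])-100
a=c['img'][v0:v0+180,u0:u0+220];print(u0,v0)
cv2.imwrite('pics/w2.png',cv2.resize(a,None,fx=3.3,fy=3.3,interpolation=cv2.INTER_CUBIC))
```

```text
2.4167 [0.4489 0.0503 0.2432]
[[327.9142 286.9402]
 [261.5807 256.1663]]
207 186
```

View pics/w2.png

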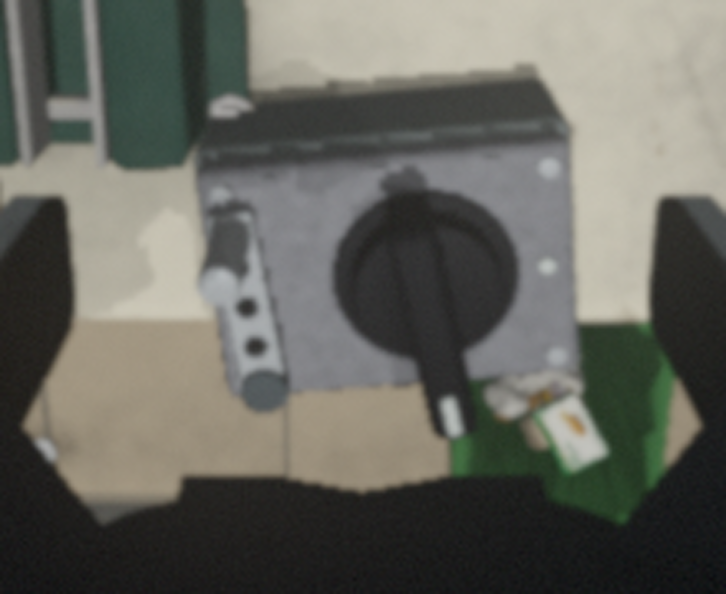

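Run:
```python
from h import *
c=load('w2.npz')
def f(u,v,z,n): print(n,onz(c,[[207+u/3.3,186+v/3.3]],z)[0])
f(426,274,.085,'disc'); f(453,437,.115,'bar far end'); f(402,185,.115,'bar near end')
f(222,287,.115,'stud top'); f(232,224,.082,'stud base'); f(263,392,.085,'pivot')
for n,u,v in [('fr',201,160),('fl',568,130),('bl',581,385)]: f(u,v,.07,n)
for m in [(550,168),(547,267),(557,356),(220,195)]: f(*m,.07,'screw')
```

```text
disc [0.547  0.0734 0.085 ]
bar far end [0.5904 0.0814 0.115 ]
bar near end [0.5005 0.0631 0.115 ]
stud top [0.5353 0.0075 0.115 ]
stud base [0.5298 0.0066 0.082 ]
pivot [0.5947 0.0159 0.085 ]
fr [ 0.5112 -0.0051  0.07  ]
fl [0.4996 0.1225 0.07  ]
bl [0.6021 0.1341 0.07  ]
screw [0.5138 0.1171 0.07  ]
screw [0.5524 0.1183 0.07  ]
screw [0.5894 0.1242 0.07  ]
screw [0.5245 0.0011 0.07  ]
```

Run:
```python
from h import *
c=load('w1.npz')
def f(c,u,v,z,n): print(n,onz(c,[[u,v]],z)[0])
f(c,327,214,.085,'disc w1')
P=[[.547,.0734,.085],[.5353,.0075,.115],[.4996,.1225,.07],[.5112,-.0051,.07]]
print(proj(c,P)); t=load('top.npz'); print(proj(t,P), (proj(t,P)-[215,140])*3.33)
g=np.array([[0,0,0.]]); print(proj(t,g))
print(bot.get_obs()['tool_pos'],bot.get_obs()['joint_velocities'])
a=t['img'][140:200,210:290]
cv2.imwrite('pics/t1.png',cv2.resize(a,None,fx=8,fy=8,interpolation=cv2.INTER_CUBIC))
```

```text
disc w1 [0.5498 0.0744 0.085 ]
[[326.3185 212.1156]
 [276.9196 210.5587]
 [360.665  177.2773]
 [271.6346 185.1623]]
[[239.6139 174.0883]
 [261.927  177.0083]
 [222.6748 192.0143]
 [269.0565 187.9117]] [[ 81.9642 113.5141]
 [156.2669 123.2376]
 [ 25.557  173.2076]
 [180.008  159.5461]]
[[269.2232 369.547 ]]
[0.4493 0.0502 0.2434] [-0.39    0.509   0.3085 -0.2142 -0.1189  0.0056]
```

View pics/t1.png

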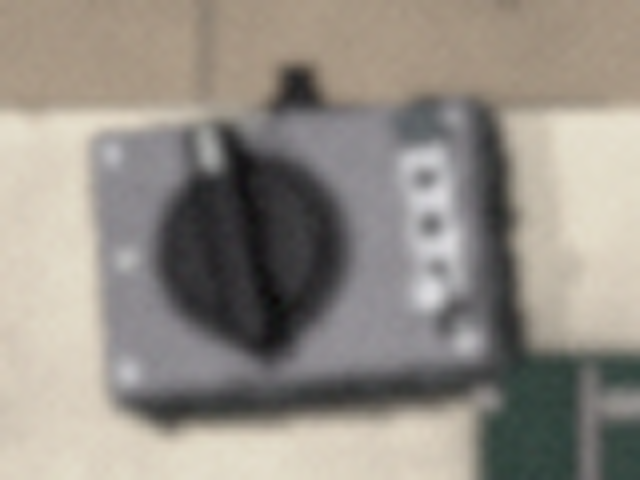

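Run:
```python
from h import *
o=bot.get_obs();print(o['q'],o['tool_pos'],row([.56,-.09,.34],down(90)))
```

```text
[ 6.3667 -8.2563 -1.4881 96.5641  0.0044  6.1241] [0.4493 0.0502 0.2434] [   0.0005    0.0035    0.0042 -110.4045 -140.5821  -96.2349]
```

>>> drive_tool(
  rows=[
    [0,0,1.57,-110,-140,-96,0],
    [0,0,1.57,-110,-140,-96,0],
    [0,0,1.57,-110,-140,-96,0],
    [0,0,1.57,-110,-140,-96,0],
    [0,0,1.57,-110,-140,-96,0],
    [0,0,1.57,-110,-140,-96,0],
    [0,0,1.57,-110,-140,-96,0],
    [0,0,1.57,-110,-140,-96,0],
    [0,0,1.57,-110,-140,-96,0],
    [0,0,1.57,-110,-140,-96,0],
  ],
)

```text
clock: 3.3
tool_pos: [0.5599, -0.0902, 0.3385]
eef_rot: [[-0.313, 0.95, 0.002], [0.95, 0.313, -0.0], [-0.001, 0.002, -1.0]]
contact_force: [0.0, 0.4, 0.1]
width: 0.0857
gripper_force: 0.0
```

Run:
```python
from h import *
o=bot.get_obs();print(o['q'],o['tool_pos'],row([.56,-.09,.34],down(-85)))
```

```text
[ -9.1553  11.6103  29.8074 108.0616   0.0019  62.6307] [ 0.5599 -0.0902  0.3385] [ 0.0025 -0.0011  1.8014  0.1908  0.1516 -1.4857]
```

>>> drive_tool(
  rows=[
    [0,0,1.8,0,0,0,0],
    [0,0,1.8,0,0,0,0],
    [0,0,1.8,0,0,0,0],
    [0,0,1.8,0,0,0,0],
    [0,0,1.8,0,0,0,0],
    [0,0,1.8,0,0,0,0],
    [0,0,1.8,0,0,0,0],
    [0,0,1.8,0,0,0,0],
    [0,0,1.8,0,0,0,0],
    [0,0,1.8,0,0,0,0],
  ],
)

```text
clock: 4.13
tool_pos: [0.5598, -0.09, 0.3387]
eef_rot: [[0.803, 0.596, 0.003], [0.596, -0.803, -0.0], [0.002, 0.002, -1.0]]
contact_force: [-0.7, 0.5, 0.6]
width: 0.0854
gripper_force: 0.0
```

>>> drive_tool(
  rows=[
    [0,0,0.45,0,0,0,0],
    [0,0,0.45,0,0,0,0],
    [0,0,0.45,0,0,0,0],
    [0,0,0.45,0,0,0,0],
    [0,0,0.45,0,0,0,0],
    [0,0,0.45,0,0,0,0],
  ],
)

```text
clock: 4.63
tool_pos: [0.5595, -0.0901, 0.3381]
eef_rot: [[0.981, 0.196, 0.002], [0.196, -0.981, -0.0], [0.002, 0.001, -1.0]]
contact_force: [-0.9, 1.0, 0.9]
width: 0.0852
gripper_force: 0.0
```

Run:
```python
from h import *
o=bot.get_obs();print(o['q'],o['tool_pos'])
c=cam('wrist'); save(c,'w3.npz')
cv2.imwrite('pics/w3.png',cv2.resize(c['img'][:300],None,fx=1.25,fy=1.25,interpolation=cv2.INTER_CUBIC))
```

```text
[ -9.1491  11.5605  29.7045 108.0374   0.0024 159.522 ] [ 0.5595 -0.0901  0.3381]
```

View pics/w3.png

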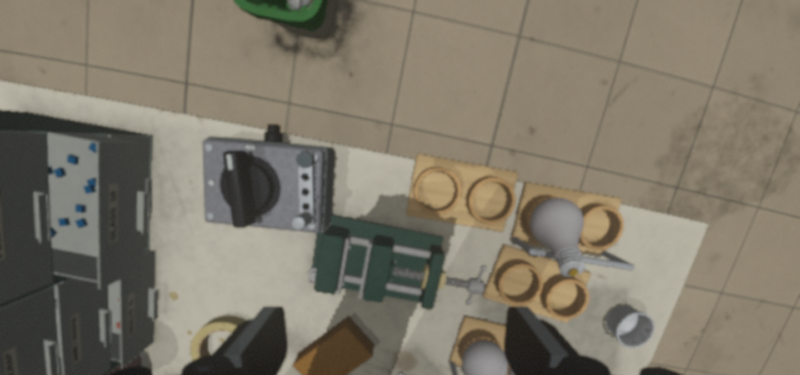

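Run:
```python
from h import *
c1=load('w1.npz');c3=load('w3.npz');t=load('top.npz')
def ell(c,P0,rad=24):
    # segment wood-coloured inner disc? use Hough on upsampled patch
    p=proj(c,[P0])[0]; s=8; h=rad
    a=cv2.getRectSubPix(c['img'],(2*h,2*h),tuple(map(float,p)))
    g=cv2.GaussianBlur(cv2.resize(cv2.cvtColor(a,cv2.COLOR_BGR2GRAY),None,fx=s,fy=s,interpolation=cv2.INTER_CUBIC),(0,0),4)
    return p,g
for n,P1,P3 in [('AL',(200,221),(348,151.2)),('AR',(160,224),(392,159.2)),('BR',(69,162),(452.8,235.2)),('BL',(112,166),(413.6,224.8)),]:
    print(n,onz(c1,[P1],.036)[0],onz(c3,[P3],.036)[0])
print('disc',onz(c3,[(198,149.5)],.085))
print('stud',onz(c3,[(240,177)],.115),'pivot',onz(c3,[(243,126)],.08))
print('bar',onz(c3,[(188,122),(193,180)],.115))
print('fl,fr',onz(c3,[(164,175),(254,184)],.07))
# how w1 stereo pair with top for AL etc
P=np.array([[.5859,-.1417,.036],[.5861,-.2082,.036]]);print(proj(c1,P),proj(c3,P))
```

```text
AL [ 0.5781 -0.1293  0.036 ] [ 0.5887 -0.1331  0.036 ]
AR [ 0.5836 -0.1964  0.036 ] [ 0.5902 -0.2013  0.036 ]
BR [ 0.4808 -0.3308  0.036 ] [ 0.4898 -0.3326  0.036 ]
BL [ 0.4877 -0.2604  0.036 ] [ 0.4947 -0.2635  0.036 ]
disc [[0.556 0.071 0.085]]
stud [[0.537  0.0038 0.115 ]] pivot [[0.5977 0.0166 0.08  ]]
bar [[0.5922 0.0752 0.115 ]
 [0.5214 0.0625 0.115 ]]
fl,fr [[ 0.5078  0.1218  0.07  ]
 [ 0.5199 -0.0074  0.07  ]]
[[192.9993 225.5019]
 [153.2423 225.4277]] [[353.135  154.1461]
 [395.6492 162.7072]]
```

```bash
cat > ba.py <<'E'
from h import *
from scipy.optimize import least_squares
C={k:load(k+'.npz') for k in ['w1','w2','w3','top']}
pts=['AL','AR','BL','BR','disc','stud']; z=np.array([.036]*4+[.085,.115])
tp=lambda u,v:(215+u/3.33,140+v/3.33); w2=lambda u,v:(207+u/3.3,186+v/3.3)
obs={'w1':{0:(200,221),1:(160,224),2:(112,166),3:(69,162),4:(327,214)},
 'w2':{4:w2(426,274),5:w2(222,287)},
 'w3':{0:(348,151.2),1:(392,159.2),2:(413.6,224.8),3:(452.8,235.2),4:(198,149.5),5:(240,177)},
 'top':{0:tp(349,76),1:tp(428,76),2:tp(501,190),3:tp(582,198),4:(241.6,171.3),5:(263.7,176.5)}}
def pert(c,x,wrist):
    # camera-frame perturbation: rotation vec x[:3], shift x[3:]
    c=dict(c); c['t']=c['t']+c['R']@x[3:]; c['R']=c['R']@R.from_rotvec(x[:3]).as_matrix(); return c
def fun(x):
    w,t=x[:6],x[6:12]; XY=x[12:].reshape(-1,2); P=np.c_[XY,z]; r=[]
    for k,o in obs.items():
        c=pert(C[k],t if k=='top' else w,k!='top'); i=list(o)
        r.append(((proj(c,P[i])-np.array([o[j] for j in i]))/1.0).ravel())
    r.append(np.r_[w[:3],t[:3]]/.006); r.append(np.r_[w[3:],t[3:]]/.002)
    r.append([(np.linalg.norm(XY[0]-XY[1])-.068)/.0005,(np.linalg.norm(XY[2]-XY[3])-.068)/.0005])
    return np.concatenate(r)
x0=np.r_[np.zeros(12),.585,-.135,.587,-.2,.49,-.265,.485,-.332,.55,.072,.536,.005]
if __name__=='__main__':
    s=least_squares(fun,x0); np.save('ba.npy',s.x)
    J=np.linalg.inv(s.jac.T@s.jac); sd=np.sqrt(np.diag(J))
    print('wrist',s.x[:6]);print('top',s.x[6:12])
    for n,p,e in zip(pts,s.x[12:].reshape(-1,2),sd[12:].reshape(-1,2)):print(n,p,e)
    print('res',np.abs(s.fun).max(),s.cost); print(s.fun[:-14].reshape(-1,2).round(1).tolist())
E
python3 ba.py
```

```text
wrist [-0.0079 -0.002   0.0026 -0.0009 -0.0001 -0.0003]
top [-0.0005 -0.0042 -0.0028 -0.0003  0.      0.0004]
AL [ 0.5837 -0.1326] [0.0012 0.001 ]
AR [ 0.5864 -0.2006] [0.0014 0.001 ]
BL [ 0.4901 -0.264 ] [0.0016 0.0012]
BR [ 0.4838 -0.3319] [0.0018 0.0012]
disc [0.5522 0.0723] [0.0009 0.0009]
stud [0.5362 0.0056] [0.0009 0.0008]
res 1.732610654092639 10.89407832147125
[[-0.3, 1.2], [-0.7, -0.3], [-0.6, -0.1], [1.0, 0.4], [-0.2, -0.8], [0.5, 1.5], [-0.1, -1.6], [0.0, 0.8], [0.0, -0.2], [0.6, 0.1], [-0.4, 0.5], [-0.1, 0.7], [-0.2, -1.7], [-1.2, 0.5], [-0.7, -0.3], [0.0, -0.2], [0.1, -0.2], [0.5, 0.4], [1.0, -0.2]]
```

```bash
cat >> h.py <<'E'
def fix(c,top=False):
    x=np.load('ba.npy')[6:12] if top else np.load('ba.npy')[:6]
    c=dict(c); c['t']=c['t']+c['R']@x[3:]; c['R']=c['R']@R.from_rotvec(x[:3]).as_matrix(); return c
E
python3 - <<'E'
from h import *
a=fix(load('w2.npz'));b=fix(load('w3.npz'));t=fix(load('top.npz'),True);w1=fix(load('w1.npz'))
w=lambda u,v:(207+u/3.3,186+v/3.3); T=lambda u,v:(210+u/8,140+v/8)
print('pivot',onz(a,[w(263,392)],.088),onz(b,[(243,126)],.088),onz(t,[T(422,122)],.088))
print('fl fr',onz(a,[w(568,130),w(200,162)],.07),onz(b,[(164,175),(254,184)],.07),onz(t,[T(115,390),T(495,365)],.07))
print('bl br', onz(a,[w(581,385)],.07),onz(b,[(164,112),(262,120)],.07),onz(t,[T(93,135),T(482,100)],.07))
print('bar far', onz(a,[w(453,437)],.115),onz(b,[(189,123),(195,178)],.115),onz(t,[T(208,130),T(270,355)],.115))
E
```

```text
pivot [[0.5961 0.0141 0.088 ]] [[0.5953 0.0157 0.088 ]] [[0.5968 0.0165 0.088 ]]
fl fr [[ 0.5026  0.1211  0.07  ]
 [ 0.5147 -0.0074  0.07  ]] [[ 0.5048  0.1235  0.07  ]
 [ 0.5165 -0.0061  0.07  ]] [[ 0.5071  0.1236  0.07  ]
 [ 0.5164 -0.0073  0.07  ]]
bl br [[0.606  0.1327 0.07  ]] [[ 0.5925  0.1288  0.07  ]
 [ 0.6067 -0.0045  0.07  ]] [[ 0.5954  0.1339  0.07  ]
 [ 0.6077 -0.001   0.07  ]]
bar far [[0.594  0.0797 0.115 ]] [[0.5887 0.075  0.115 ]
 [0.5217 0.0617 0.115 ]] [[0.5892 0.0832 0.115 ]
 [0.5145 0.0606 0.115 ]]
```

Run:
```python
from h import *
o=bot.get_obs()
print(row([.5522,.0723,.165],down(-80)))
```

```text
[   0.0004   -0.0013    0.0235   24.6493 -160.7148  172.8399]
```

>>> drive_tool(
  rows=[
    [0,0,0.0235,25,-161,173,0.45],
    [0,0,0.0235,25,-161,173,0.45],
    [0,0,0.0235,25,-161,173,0.45],
    [0,0,0.0235,25,-161,173,0.45],
    [0,0,0.0235,25,-161,173,0.45],
    [0,0,0.0235,25,-161,173,0.45],
    [0,0,0.0235,25,-161,173,0.45],
    [0,0,0.0235,25,-161,173,0.45],
    [0,0,0.0235,25,-161,173,0.45],
    [0,0,0.0235,25,-161,173,0.45],
  ],
)

```text
clock: 5.52
tool_pos: [0.5531, 0.0719, 0.1658]
eef_rot: [[0.985, 0.17, 0.002], [0.17, -0.985, 0.0], [0.002, 0.0, -1.0]]
contact_force: [-0.1, -0.3, -0.6]
width: 0.047
gripper_force: 0.0
```

Run:
```python
from h import *
o=bot.get_obs();print(o['tool_pos'],o['width'],row([.5522,.0723,.092],down(-80)))
c=fix(cam('wrist')); print(proj(c,[[.5522,.0723,.115]]))
cv2.imwrite('pics/w4.png',c['img'])
```

```text
[0.5531 0.0719 0.1658] 0.04698980316682468 [ 0.0003 -0.0024 -0.0033 -0.9552 -0.5815 73.7753]
[[317.5882 217.7584]]
```

View pics/w4.png

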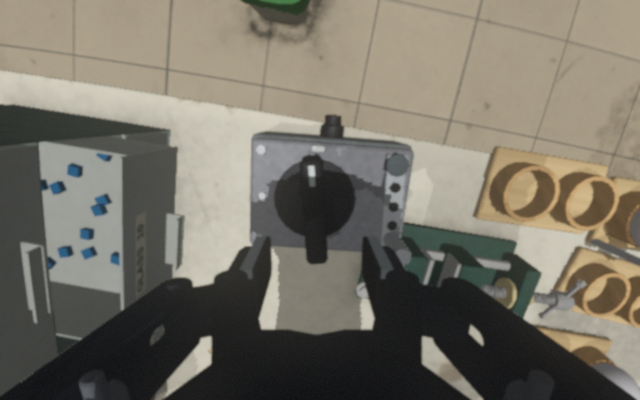

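>>> drive_tool(
  rows=[
    [0,0,0,-1,0.5,40,0.45],
    [0,0,0,-1,0.5,73,0.45],
    [0,0,0,-1,0.5,73,0.45],
    [0,0,0,-1,0.5,73,0.45],
    [0,0,0,-1,0.5,73,0.9],
    [0,0,0,-1,0.5,73,0.9],
    [0,0,0,-1,0.5,73,0.9],
    [0,0,0,-1,0.5,73,0.9],
    [0,0,0,-1,0.5,73,0.9],
    [0,0,0,-1,0.5,73,0.9],
  ],
  squeeze=30,
)

```text
clock: 6.4
tool_pos: [0.5526, 0.0733, 0.0941]
eef_rot: [[0.985, 0.172, 0.004], [0.172, -0.985, 0.003], [0.005, -0.002, -1.0]]
contact_force: [-0.9, 7.0, 5.8]
width: 0.0159
gripper_force: 30.4
```

>>> drive_tool(
  rows=[
    [0,0,-0.1,0,-1,0,0.9],
    [0,0,-0.2,0,-1,0,0.9],
    [0,0,-0.3,0,-1,0,0.9],
    [0,0,-0.4,0,-1,0,0.9],
    [0,0,-0.5,0,-1,0,0.9],
    [0,0,-0.6,0,-1,0,0.9],
    [0,0,-0.7,0,-1,0,0.9],
    [0,0,-0.8,0,-1,0,0.9],
    [0,0,-0.8,0,-1,0,0.9],
  ],
)

```text
clock: 7.15
tool_pos: [0.5538, 0.0719, 0.0941]
eef_rot: [[0.56, 0.829, 0.007], [0.829, -0.56, -0.002], [0.002, 0.006, -1.0]]
contact_force: [5.9, -6.7, 2.1]
width: 0.0156
gripper_force: 29.9
```

>>> drive_tool(
  rows=[
    [0,0,-0.1,0,1.2,0,0.9],
    [0,0,-0.2,0,1.2,0,0.9],
    [0,0,-0.3,0,1.2,0,0.9],
    [0,0,-0.4,0,1.2,0,0.9],
    [0,0,-0.5,0,1.2,0,0.9],
    [0,0,-0.58,0,1.2,0,0.9],
    [0,0,-0.64,0,1.2,0,0.9],
    [0,0,-0.68,0,1.2,0,0.9],
    [0,0,-0.68,0,1.2,0,0.9],
  ],
)

```text
clock: 7.9
tool_pos: [0.5553, 0.0715, 0.0941]
eef_rot: [[-0.082, 0.997, 0.008], [0.997, 0.082, -0.001], [-0.002, 0.008, -1.0]]
contact_force: [9.9, -5.6, 0.9]
width: 0.0152
gripper_force: 29.8
```

Run:
```python
from h import *
o=bot.get_obs();print(o['moment'],o['contact_force'],np.degrees(np.arctan2(o['eef_rot'][1,1],o['eef_rot'][0,1])),o['tool_pos'])
```

```text
[-0.8261 -1.7425  0.0972] [ 9.9482 -5.5682  0.9475] 4.709374182463292 [0.5553 0.0715 0.0941]
```

>>> drive_tool(
  rows=[
    [0,0,-0.03,-0.3,1,0,0.9],
    [0,0,-0.06,-0.3,1,0,0.9],
    [0,0,-0.06,-0.3,1,0,0.9],
    [0,0,-0.06,-0.3,1,0,0.9],
  ],
)

```text
clock: 8.23
tool_pos: [0.5555, 0.0714, 0.0942]
eef_rot: [[-0.138, 0.99, 0.006], [0.99, 0.138, -0.001], [-0.002, 0.006, -1.0]]
contact_force: [4.3, -3.5, 4.3]
width: 0.0154
gripper_force: 38.2
```

Run:
```python
from h import *
o=bot.get_obs();print(o['moment'],o['contact_force'],np.degrees(np.arctan2(o['eef_rot'][1,1],o['eef_rot'][0,1])),o['tool_pos'])
```

```text
[-0.7084 -0.8433 -0.8509] [ 4.3204 -3.455   4.3296] 7.960613338534441 [0.5555 0.0714 0.0942]
```

>>> drive_tool(
  rows=[
    [0,0,0,0,0,0,0.45],
    [0,0,0,0,0,0,0.45],
    [0,0,0,0,0,0,0.45],
    [0,0,0,0,0,0,0.45],
    [0,0,0,0,0,-40,0.45],
    [0,0,0,0,0,-72,0.65],
    [0,0,0,0,0,-72,0.65],
    [0,0,0,0,0,-72,0.65],
  ],
)

```text
clock: 8.9
tool_pos: [0.5541, 0.0722, 0.1653]
eef_rot: [[-0.14, 0.99, 0.004], [0.99, 0.14, 0.001], [0.0, 0.004, -1.0]]
contact_force: [-0.2, -0.4, -1.1]
width: 0.0299
gripper_force: 0.0
```

Run:
```python
from h import *
o=bot.get_obs();print(o['tool_pos'],o['width'],o['contact_force'],row([.533,.005,.166],down(-81)))
c=cam('wrist'); save(c,'w5.npz')
```

```text
[0.5541 0.0722 0.1653] 0.029941774147255778 [-0.2197 -0.3858 -1.1269] [  0.0029  -0.0029   1.5545 -63.6056 -30.3262  -0.7845]
```

>>> drive_tool(
  rows=[
    [0,0,1.555,-64,-30,-1,0.7],
    [0,0,1.555,-64,-30,-1,0.7],
    [0,0,1.555,-64,-30,-1,0.7],
    [0,0,1.555,-64,-30,-1,0.7],
    [0,0,1.555,-64,-30,-1,0.7],
    [0,0,1.555,-64,-30,-1,0.7],
    [0,0,1.555,-64,-30,-1,0.7],
    [0,0,1.555,-64,-30,-1,0.7],
    [0,0,1.555,-64,-30,-1,0.7],
    [0,0,1.555,-64,-30,-1,0.7],
  ],
)

```text
clock: 9.78
tool_pos: [0.5317, 0.0045, 0.1625]
eef_rot: [[0.898, 0.44, -0.002], [0.44, -0.898, 0.0], [-0.002, -0.001, -1.0]]
contact_force: [0.2, 0.0, -0.3]
width: 0.0257
gripper_force: 0.0
```

>>> drive_tool(
  rows=[
    [0,0,0.3,0,0,0,0.7],
    [0,0,0.3,0,0,0,0.7],
    [0,0,0.3,0,0,0,0.7],
    [0,0,0.3,0,0,0,0.7],
    [0,0,0.3,0,0,0,0.7],
  ],
)

```text
clock: 10.2
tool_pos: [0.5319, 0.0045, 0.163]
eef_rot: [[0.987, 0.163, -0.002], [0.163, -0.987, 0.0], [-0.002, -0.0, -1.0]]
contact_force: [0.1, 0.6, -1.3]
width: 0.0259
gripper_force: 0.0
```

Run:
```python
from h import *
o=bot.get_obs();print(o['tool_pos'],o['width'],row([.533,.0055,.093],down(-81)))
c=fix(cam('wrist')); save(c,'w6.npz');print(proj(c,[[.5362,.0056,.115],[.533,.0055,.115]]))
cv2.imwrite('pics/w6.png',c['img'])
```

```text
[0.5319 0.0045 0.163 ] 0.025922148992916852 [-0.0003  0.0018  0.0065  1.3602 -0.8053 69.9741]
[[317.8568 211.6651]
 [317.2518 216.0618]]
```

View pics/w6.png

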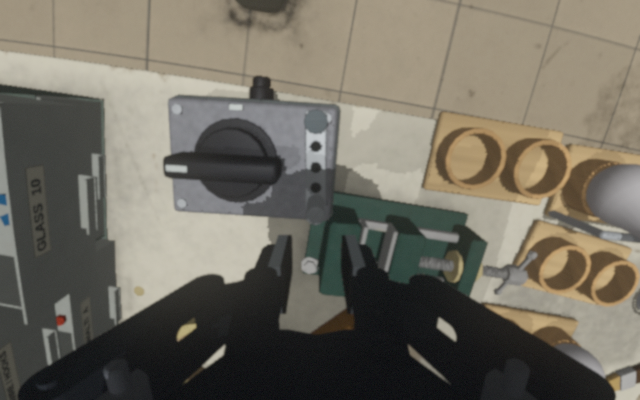

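>>> drive_tool(
  rows=[
    [0,0,0,3.5,-0.5,35,0.7],
    [0,0,0,3.5,-0.5,70,0.7],
    [0,0,0,3.5,-0.5,70,0.7],
    [0,0,0,3.5,-0.5,70,0.9],
    [0,0,0,3.5,-0.5,70,0.9],
    [0,0,0,3.5,-0.5,70,0.9],
    [0,0,0,3.5,-0.5,70,0.9],
    [0,0,0,3.5,-0.5,70,0.9],
  ],
  squeeze=25,
)

```text
clock: 10.92
tool_pos: [0.5347, 0.0055, 0.0937]
eef_rot: [[0.987, 0.161, -0.003], [0.161, -0.987, 0.0], [-0.003, -0.0, -1.0]]
contact_force: [-5.8, -0.4, -16.4]
width: 0.0127
gripper_force: 25.3
```

```bash
cat > arc.py <<'E'
import sys
from h import *
px,py,th0,n=map(float,sys.argv[1:5]); piv=np.array([px,py,0]); o=bot.get_obs(); P0,R0=o['tool_pos'],o['eef_rot']
print(o['contact_force'])
for th in np.linspace(0,th0,int(n)+1)[1:]:
    Q=R.from_rotvec([0,0,th]).as_matrix(); Pt=piv+Q@(P0-piv); Pt[2]=P0[2]
    print((R0.T@(Pt-P0)*1000).round(1)[:2],round(-th,3))
E
python3 arc.py .599 .0155 .8 8
```

```text
[ -5.8371  -0.3639 -16.4169]
[0.3 6.5] -0.1
[ 1.2 12.9] -0.2
[ 2.8 19.2] -0.3
[ 5.  25.4] -0.4
[ 7.7 31.2] -0.5
[11.1 36.8] -0.6
[15. 42.] -0.7
[19.4 46.8] -0.8
```

>>> drive_tool(
  rows=[
    [0,0,-0.1,0.3,6.5,0,0.9],
    [0,0,-0.2,1.2,12.9,0,0.9],
    [0,0,-0.3,2.8,19.2,0,0.9],
    [0,0,-0.4,5,25.4,0,0.9],
    [0,0,-0.4,5,25.4,0,0.9],
  ],
)

```text
clock: 11.33
tool_pos: [0.5446, -0.0193, 0.0937]
eef_rot: [[0.844, 0.536, -0.001], [0.536, -0.844, 0.0], [-0.001, -0.001, -1.0]]
contact_force: [-3.1, 0.5, -18.0]
width: 0.0129
gripper_force: 25.2
```

```bash
python3 arc.py .599 .0155 .9 9
```

```text
[ -3.0863   0.51   -18.0153]
[0.3 6.4] -0.1
[ 1.3 12.8] -0.2
[ 3.  19.1] -0.3
[ 5.2 25.1] -0.4
[ 8.  30.9] -0.5
[11.4 36.4] -0.6
[15.4 41.6] -0.7
[19.8 46.3] -0.8
[24.7 50.5] -0.9
```

>>> drive_tool(
  rows=[
    [0,0,-0.1,0.3,6.4,0,0.9],
    [0,0,-0.2,1.3,12.8,0,0.9],
    [0,0,-0.3,3,19.1,0,0.9],
    [0,0,-0.4,5.2,25.1,0,0.9],
    [0,0,-0.5,8,30.9,0,0.9],
    [0,0,-0.6,11.4,36.4,0,0.9],
    [0,0,-0.7,15.4,41.6,0,0.9],
    [0,0,-0.8,19.8,46.3,0,0.9],
    [0,0,-0.9,24.7,50.5,0,0.9],
    [0,0,-0.9,24.7,50.5,0,0.9],
  ],
)

```text
clock: 12.17
tool_pos: [0.5931, -0.0469, 0.0937]
eef_rot: [[0.105, 0.994, -0.001], [0.994, -0.105, 0.003], [0.002, -0.001, -1.0]]
contact_force: [-2.0, 7.6, -17.3]
width: 0.0127
gripper_force: 25.2
```

```bash
python3 arc.py .599 .0155 .4 8
```

```text
[ -1.9678   7.614  -17.3151]
[0.1 3.1] -0.05
[0.4 6.3] -0.1
[0.8 9.4] -0.15
[ 1.4 12.4] -0.2
[ 2.1 15.5] -0.25
[ 3.  18.5] -0.3
[ 4.  21.4] -0.35
[ 5.2 24.4] -0.4
```

>>> drive_tool(
  rows=[
    [0,0,-0.05,0.1,3.1,0,0.9],
    [0,0,-0.1,0.4,6.3,0,0.9],
    [0,0,-0.15,0.8,9.4,0,0.9],
    [0,0,-0.2,1.4,12.4,0,0.9],
    [0,0,-0.25,2.1,15.5,0,0.9],
    [0,0,-0.3,3,18.5,0,0.9],
    [0,0,-0.32,3.3,19.5,0,0.9],
    [0,0,-0.32,3.3,19.5,0,0.9],
  ],
)

```text
clock: 12.83
tool_pos: [0.6053, -0.0459, 0.0932]
eef_rot: [[-0.207, 0.978, -0.015], [0.978, 0.207, 0.002], [0.005, -0.015, -1.0]]
contact_force: [-38.7, 5.5, -2.0]
width: 0.0129
gripper_force: 28.2
```

```bash
python3 arc.py .599 .0155 .1 2; python3 -c "
from h import *
o=bot.get_obs();print(o['tool_pos'],o['moment'],o['eef_rot'][:,1])"
```

```text
[-38.6657   5.4776  -2.0047]
[-0.3  3.1] -0.05
[-0.3  6.2] -0.1
[ 0.6053 -0.0459  0.0932] [ 1.1353  7.6135 -0.1508] [ 0.9782  0.207  -0.0145]
```

>>> drive_tool(
  rows=[
    [0,0,0,0,-2,0,0.6],
    [0,0,0,0,-2,0,0.6],
    [0,0,0,0,-2,0,0.6],
    [0,0,0,0,-2,0,0.6],
    [0,0,0,0,-2,-40,0.6],
    [0,0,0,0,-2,-80,0.6],
    [0,0,0,0,-2,-120,0],
    [0,0,0,0,-2,-160,0],
    [0,0,0,0,-2,-200,0],
    [0,0,0,0,-2,-205,0],
  ],
)

```text
clock: 13.67
tool_pos: [0.6116, -0.0477, 0.3084]
eef_rot: [[-0.208, 0.978, 0.013], [0.978, 0.208, -0.001], [-0.004, 0.012, -1.0]]
contact_force: [1.5, -0.7, 1.1]
width: 0.0803
gripper_force: 0.0
```

Run:
```python
from h import *
c=cam('wrist'); save(c,'w7.npz')
o=bot.get_obs();print(o['q'],o['tool_pos'],o['contact_force'],row([.43,-.29,.30],down(90)))
```

```text
[ -4.4643  16.3634  31.7271 104.7382  -0.0034  73.5454] [ 0.6119 -0.0478  0.3061] [ 1.0541 -0.2119  1.5873] [   0.0066    0.0098   -1.3615 -199.1275 -228.2775    4.3134]
```

>>> drive_tool(
  rows=[
    [0,0,-1.36,-199,-228,4,0],
    [0,0,-1.36,-199,-228,4,0],
    [0,0,-1.36,-199,-228,4,0],
    [0,0,-1.36,-199,-228,4,0],
    [0,0,-1.36,-199,-228,4,0],
    [0,0,-1.36,-199,-228,4,0],
    [0,0,-1.36,-199,-228,4,0],
    [0,0,-1.36,-199,-228,4,0],
    [0,0,-1.36,-199,-228,4,0],
    [0,0,-1.36,-199,-228,4,0],
  ],
)

```text
clock: 14.55
tool_pos: [0.4281, -0.2915, 0.2953]
eef_rot: [[-0.987, 0.161, 0.001], [0.161, 0.987, -0.001], [-0.001, -0.001, -1.0]]
contact_force: [0.1, 0.4, -0.4]
width: 0.0853
gripper_force: 0.0
```

>>> drive_tool(
  rows=[
    [0,0,-0.1,0,0,0,0],
    [0,0,-0.1,0,0,0,0],
    [0,0,-0.1,0,0,0,0],
    [0,0,-0.1,0,0,0,0],
  ],
)

```text
clock: 14.88
tool_pos: [0.4292, -0.2899, 0.2951]
eef_rot: [[-0.998, 0.067, 0.0], [0.067, 0.998, -0.0], [-0.0, -0.0, -1.0]]
contact_force: [-0.3, -0.1, 0.2]
width: 0.0854
gripper_force: 0.0
```

Run:
```python
from h import *
c=cam('wrist'); save(c,'w8.npz')
o=bot.get_obs();print(o['q'],o['tool_pos'],o['eef_rot'][:,1])
cv2.imwrite('pics/w8.png',cv2.resize(c['img'][0:300,120:540],None,fx=1.9,fy=1.9,interpolation=cv2.INTER_CUBIC))
```

```text
[-34.0329   2.4808  14.6568 102.1535  -0.0013 -30.2169] [ 0.4292 -0.2898  0.2951] [ 0.0666  0.9978 -0.0002]
```

View pics/w8.png

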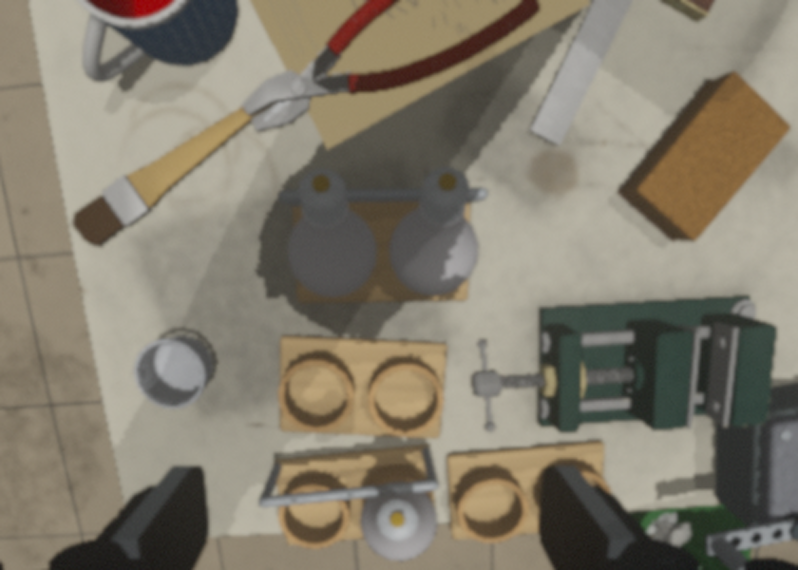

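Run:
```python
from h import *
c=fix(load('w8.npz')); m=lambda u,v:(120+u/1.9,v/1.9)
for n,g,t in [('L2(left)',(433,250),(447,181)),('L3',(332,250),(321,183)),('L1',(397,518),(397,519))]:
    G=onz(c,[m(*g)],.054)[0];T=onz(c,[m(*t)],.1233)[0];d=T-G
    print(n,G,T,'tilt',np.degrees(np.arctan2(np.hypot(*d[:2]),d[2])),'az',np.degrees(np.arctan2(d[1],d[0])),np.linalg.norm(d))
for n,r in [('BR',(318,390)),('BL',(403,394)),('AR',(487,505))]: print(n,onz(c,[m(*r)],.036)[0])
print('tub rim',onz(c,[m(172,371)],.037)[0])
print('railB',onz(c,[m(280,197),m(485,193)],.07),'railA',onz(c,[m(265,500),m(435,490)],.07))
print(np.load('ba.npy')[12:].reshape(-1,2))
```

```text
L2(left) [ 0.3835 -0.2478  0.054 ] [ 0.344  -0.2456  0.1233] tilt 29.782291218631677 az 176.78897349242462 0.07984615938743023
L3 [ 0.3788 -0.3155  0.054 ] [ 0.3402 -0.3129  0.1233] tilt 29.139249844974298 az 176.1447906807598 0.07934155809548733
L1 [ 0.5829 -0.2839  0.054 ] [ 0.5437 -0.2843  0.1233] tilt 29.482188810847042 az -179.40660824966017 0.0796086214472639
BR [ 0.4813 -0.3367  0.036 ]
BL [ 0.4889 -0.2731  0.036 ]
AR [ 0.5868 -0.2111  0.036 ]
tub rim [ 0.4585 -0.4442  0.037 ]
railB [[ 0.343  -0.344   0.07  ]
 [ 0.3497 -0.2152  0.07  ]] railA [[ 0.5523 -0.3795  0.07  ]
 [ 0.5528 -0.2551  0.07  ]]
[[ 0.5837 -0.1326]
 [ 0.5864 -0.2006]
 [ 0.4901 -0.264 ]
 [ 0.4838 -0.3319]
 [ 0.5522  0.0723]
 [ 0.5362  0.0056]]
```

Run:
```python
from h import *
t=load('top.npz'); w1=load('w1.npz');w3=load('w3.npz');w8=load('w8.npz')
m=lambda u,v:(120+u/1.9,v/1.9); T=lambda u,v:(215+u/3.33,140+v/3.33)
def s(n,z,**k):
    for c,p in k.items(): print(n,c,onz(globals()[c],[p],z)[0][:2].round(4))
s('L1',.054,w1=(103,225),w3=(445.6,176),w8=m(397,518),t=T(519,78))
s('L2',.054,w1=(98,91),w8=m(433,250),t=T(477,318))
s('tub',.037,w1=(8,149),w3=(503,259),w8=m(172,371),t=T(709,229))
s('vice handle knob',.05,w1=(139,161),w3=(382,229),w8=m(486,384),t=T(432,198))
s('vice corner far-left low',.0,w1=(283,128))
s('stud',.115,w3=(240,177))
for n,c in [('w1',w1),('w3',w3),('w8',w8)]: print(n,c['t'],c['R'][:,2])
```

```text
L1 w1 [ 0.5792 -0.2802]
L1 w3 [ 0.5835 -0.2815]
L1 w8 [ 0.5789 -0.2817]
L1 t [ 0.5818 -0.2833]
L2 w1 [ 0.3777 -0.2502]
L2 w8 [ 0.3806 -0.2462]
L2 t [ 0.3833 -0.2484]
tub w1 [ 0.4586 -0.431 ]
tub w3 [ 0.4651 -0.4319]
tub w8 [ 0.4558 -0.4418]
tub t [ 0.458  -0.4438]
vice handle knob w1 [ 0.4783 -0.2068]
vice handle knob w3 [ 0.4825 -0.2106]
vice handle knob w8 [ 0.4778 -0.2114]
vice handle knob t [ 0.482  -0.2114]
vice corner far-left low w1 [0.4331 0.0058]
stud w3 [0.537  0.0038]
w1 [0.4193 0.0592 0.4836] [ 0.2645 -0.0005 -0.9644]
w3 [ 0.6254 -0.0766  0.4811] [-0.2601 -0.053  -0.9641]
w8 [ 0.3619 -0.285   0.4379] [ 0.2654 -0.0192 -0.964 ]
```

Run:
```python
import ba; from ba import *
C['w8']=load('w8.npz')
m=lambda u,v:(120+u/1.9,v/1.9)
pts=['AL','AR','BL','BR','disc','stud','L1','L2','L3','tub']
ba.z=np.array([.036]*4+[.085,.115]+[.054]*3+[.037])
ba.obs=o={'w1':{4:(327,214),6:(103,225),7:(98,91)},'w2':ba.obs['w2'],'w3':{4:(198,149.5),5:(240,177),6:(445.6,176)},
'top':{**ba.obs['top'],6:tp(519,78),7:tp(477,318),8:tp(560,324),9:tp(709,229)},
'w8':{1:m(487,505),2:m(403,394),3:m(318,390),6:m(397,518),7:m(433,250),8:m(332,250),9:m(172,371)}}
f=lambda x:np.r_[ba.fun(x),(x[20:22]-[.5555,.0714])/.001]
x0=np.r_[ba.x0[:24],.58,-.28,.38,-.25,.38,-.316,.458,-.443]
s=least_squares(f,x0);np.save('ba.npy',s.x)
print(s.x[:12])
sd=np.sqrt(np.diag(np.linalg.inv(s.jac.T@s.jac)))[12:].reshape(-1,2)
for n,p,e in zip(pts,s.x[12:].reshape(-1,2),sd):print(n,p,e)
print(s.cost,s.fun[:-16].reshape(-1,2).round(1).tolist())
c=fix(load('w8.npz'))
for n,g,t in [('L2',(433,250),(447,181)),('L3',(332,250),(321,183)),('L1',(397,518),(397,519))]:
    G=onz(c,[m(*g)],.054)[0];T=onz(c,[m(*t)],.1233)[0];d=T-G
    print(n,G,T,np.degrees(np.arctan2(np.hypot(*d[:2]),d[2])),np.degrees(np.arctan2(d[1],d[0])))
```

```text
[-0.0058  0.0036  0.0009 -0.0026  0.0001 -0.0005 -0.0008 -0.0005 -0.0006
 -0.0001  0.0001 -0.0006]
AL [ 0.5848 -0.1414] [0.0031 0.0014]
AR [ 0.5858 -0.2094] [0.0016 0.0014]
BL [ 0.4886 -0.2702] [0.0014 0.0011]
BR [ 0.481  -0.3376] [0.0014 0.0011]
disc [0.5532 0.0719] [0.0006 0.0006]
stud [0.5361 0.0052] [0.0009 0.0008]
L1 [ 0.5814 -0.2821] [0.001 0.001]
L2 [ 0.3816 -0.2488] [0.0011 0.0011]
L3 [ 0.3781 -0.3153] [0.0013 0.0013]
tub [ 0.4579 -0.4433] [0.0014 0.0014]
17.347017809949193 [[-1.0, 0.5], [-0.5, -0.2], [1.4, 0.9], [-0.2, 2.8], [-0.6, -1.2], [-0.1, 0.2], [-0.2, -1.3], [0.4, -0.4], [0.2, -0.0], [0.7, -0.2], [0.5, 0.2], [0.3, 0.6], [-1.1, 0.1], [-0.6, -0.2], [-0.2, -0.2], [0.4, 0.3], [-0.2, -0.2], [0.0, -0.3], [0.4, -0.1], [1.5, 0.2], [-1.1, 0.3], [0.6, -0.4], [-1.1, -0.9], [-0.1, -0.1], [0.0, -0.2]]
L2 [ 0.3827 -0.2475  0.054 ] [ 0.3432 -0.2457  0.1233] 29.727206883615988 177.4415742211595
L3 [ 0.3781 -0.3152  0.054 ] [ 0.3397 -0.3131  0.1233] 29.056816794235182 176.84913144474712
L1 [ 0.5821 -0.283   0.054 ] [ 0.5431 -0.2839  0.1233] 29.38500044064368 -178.7064308687534
```

```bash
cat > lamp.py <<'E'
from h import *
def pick(G,az,tilt=29.7,g=.067):
    az,tl=np.radians(az),np.radians(tilt)
    a=np.array([np.sin(tl)*np.cos(az),np.sin(tl)*np.sin(az),np.cos(tl)])
    z=-a; y=np.array([np.sin(az),-np.cos(az),0]); Rt=np.c_[np.cross(y,z),y,z]
    return np.asarray(G)+(g-bot.grasp_offset)*a, Rt
E
python3 - <<'E'
from lamp import *
P,Rt=pick([.5817,-.2828,.054],180.5)
print(P,Rt); print(row(P-.07*Rt[:,2],Rt))
E
```

```text
[ 0.5578 -0.283   0.096 ] [[-0.8686 -0.0087  0.4954]
 [-0.0076  1.      0.0043]
 [-0.4955  0.     -0.8686]]
[ -0.0197  -0.5178  -0.0736 -93.2398  12.7952 138.3849]
```

>>> drive_tool(
  rows=[
    [-0.0197,-0.518,-0.074,-93,13,138,0.45],
    [-0.0197,-0.518,-0.074,-93,13,138,0.45],
    [-0.0197,-0.518,-0.074,-93,13,138,0.45],
    [-0.0197,-0.518,-0.074,-93,13,138,0.45],
    [-0.0197,-0.518,-0.074,-93,13,138,0.45],
    [-0.0197,-0.518,-0.074,-93,13,138,0.45],
    [-0.0197,-0.518,-0.074,-93,13,138,0.45],
    [-0.0197,-0.518,-0.074,-93,13,138,0.45],
  ],
)

```text
clock: 15.6
tool_pos: [0.5235, -0.2836, 0.16]
eef_rot: [[-0.868, -0.011, 0.496], [-0.01, 1.0, 0.004], [-0.497, -0.002, -0.868]]
contact_force: [1.2, 0.3, 0.9]
width: 0.0467
gripper_force: 0.0
```

Run:
```python
from lamp import *
P,Rt=pick([.5817,-.2828,.054],180.5)
o=bot.get_obs();print(o['tool_pos'],o['q'],row(P,Rt))
c=fix(cam('wrist')); save(c,'w9.npz')
cv2.imwrite('pics/w9.png',c['img']);print(proj(c,[[.5817-.0396,-.2831,.1235],[.5817,-.2828,.054]]))
```

```text
[ 0.5235 -0.2836  0.16  ] [-36.7019 -14.1458 -21.2893  58.3481  17.448  -33.5374] [-0.0005  0.0012  0.0028  2.0338  0.377  72.5923]
[[319.6546 219.1097]
 [318.4369 189.9692]]
```

View pics/w9.png

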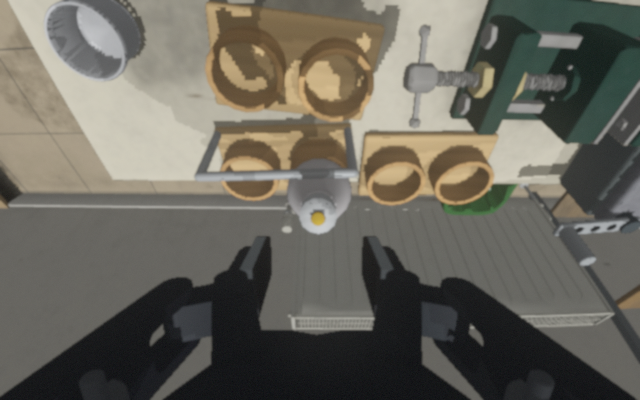

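>>> drive_tool(
  rows=[
    [0,0,0,1,0.5,36,0.45],
    [0,0,0,2,0.5,72,0.45],
    [0,0,0,2,0.5,72,0.45],
    [0,0,0,2,0.5,72,0.9],
    [0,0,0,2,0.5,72,0.9],
    [0,0,0,2,0.5,72,0.9],
    [0,0,0,2,0.5,72,0.9],
    [0,0,0,2,0.5,72,0.9],
    [0,0,0,2,0.5,72,0.9],
  ],
  squeeze=30,
)

```text
clock: 16.4
tool_pos: [0.557, -0.2824, 0.0954]
eef_rot: [[-0.867, -0.012, 0.497], [-0.011, 1.0, 0.005], [-0.497, -0.001, -0.868]]
contact_force: [-0.8, 1.0, 5.2]
width: 0.025
gripper_force: 29.6
```

Run:
```python
from lamp import *
P,Rt=pick([.5817,-.2828,.054],180.5)
o=bot.get_obs();print(o['tool_pos'],P,o['contact_force'])
a=np.array([0,0,1]); T=np.array([.5858,-.2094,.054])
D=down(90); P2=T+[0,0,.067-bot.grasp_offset]
print('lift',row(o['tool_pos']+[0.0,0,.09],o['eef_rot']))
print('above',row(P2+[0,0,.07],D))
```

```text
[ 0.557  -0.2824  0.0954] [ 0.5578 -0.283   0.096 ] [-0.8188  1.0252  5.2247]
lift [  0.       0.       0.     -44.7608  -0.1048 -78.0798]
above [  0.0019   0.5205   0.0118 -63.9947  72.5975 -52.0868]
```

>>> drive_tool(
  rows=[
    [0,0,0,-20,0,-33,0.9],
    [0,0,0,-35,0,-55,0.9],
    [0,0,0,-49,0,-76,0.9],
    [0,0.12,0,-53,15,-76,0.9],
    [0,0.24,0,-57,35,-70,0.9],
    [0,0.36,0,-60,55,-60,0.9],
    [0.002,0.48,0.01,-64,72.6,-52,0.9],
    [0.002,0.5205,0.012,-64,72.6,-52,0.9],
    [0.002,0.5205,0.012,-64,72.6,-52,0.9],
    [0.002,0.5205,0.012,-64,72.6,-52,0.9],
  ],
)

```text
clock: 17.23
tool_pos: [0.5861, -0.209, 0.1695]
eef_rot: [[-1.0, -0.001, -0.002], [-0.001, 1.0, 0.001], [0.002, 0.001, -1.0]]
contact_force: [0.7, 0.5, -0.7]
width: 0.0253
gripper_force: 31.3
```

Run:
```python
from lamp import *
o=bot.get_obs(); P2=np.array([.5858,-.2094,.1023])
print(o['tool_pos'],o['width'],o['contact_force'],row(P2,down(90)))
c=fix(cam('wrist')); save(c,'w10.npz')
```

```text
[ 0.5861 -0.209   0.1695] 0.025347780383909776 [ 0.6906  0.5302 -0.6793] [ 0.0015 -0.0024  0.0008  0.1248 -0.518  67.2404]
```

Run:
```python
from h import *
c=load('w9.npz')
print(onz(c,[(395,175),(461,175),(337,78),(246,67)],.036))
print(proj(c,[[.5858,-.2094,.036],[.5848,-.1414,.036],[.4886,-.2702,.036],[.481,-.3376,.036]]))
```

```text
[[ 0.5781 -0.209   0.036 ]
 [ 0.5771 -0.1444  0.036 ]
 [ 0.4846 -0.2707  0.036 ]
 [ 0.4771 -0.3367  0.036 ]]
[[393.0128 180.9839]
 [461.1512 180.9683]
 [337.3237  83.2366]
 [245.5025  72.3593]]
```

>>> drive_tool(
  rows=[
    [0,0,0,0,-0.5,30,0.9],
    [0,0,0,0,-0.5,50,0.9],
    [0,0,0,0,-0.5,60,0.9],
    [0,0,0,0,-0.5,66,0.9],
    [0,0,0,0,-0.5,67,0.9],
    [0,0,0,0,-0.5,67,0.9],
  ],
)

```text
clock: 17.78
tool_pos: [0.5859, -0.2098, 0.107]
eef_rot: [[-1.0, 0.001, 0.004], [0.001, 1.0, 0.001], [-0.004, 0.001, -1.0]]
contact_force: [1.2, 4.1, 8.3]
width: 0.0253
gripper_force: 32.4
```

>>> drive_tool(
  rows=[
    [0,0,0,-0.3,1,-1,0.9],
    [0,0,0,-0.3,1,-1,0.9],
    [0,0,0,-0.3,1,-1,0.45],
    [0,0,0,-0.3,1,-1,0.45],
    [0,0,0,-0.3,1,-1,0.45],
    [0,0,0,-0.3,1,-1,0.45],
    [0,0,0,-0.3,1,-1,0.45],
  ],
)

```text
clock: 18.37
tool_pos: [0.5855, -0.2085, 0.1041]
eef_rot: [[-1.0, 0.0, -0.003], [0.0, 1.0, 0.001], [0.003, 0.001, -1.0]]
contact_force: [-0.3, -0.3, -0.8]
width: 0.0474
gripper_force: 0.0
```

>>> drive_tool(
  rows=[
    [0,0,0,0,0,-30,0.45],
    [0,0,0,0,0,-70,0.45],
    [0,0,0,0,0,-100,0.45],
    [0,0,0,0,0,-100,0.45],
  ],
)

```text
clock: 18.7
tool_pos: [0.5875, -0.2091, 0.2114]
eef_rot: [[-1.0, -0.0, 0.006], [-0.0, 1.0, -0.002], [-0.006, -0.002, -1.0]]
contact_force: [0.8, 0.1, 0.3]
width: 0.0471
gripper_force: 0.0
```

Run:
```python
from lamp import *
o=bot.get_obs();print(o['tool_pos'],o['contact_force'])
c=fix(cam('wrist')); save(c,'w11.npz')
P,Rt=pick([.3822,-.2480,.054],177.2)
print(proj(c,[[.5858,-.2094,.134],[.5858,-.2094,.054]]))
print('pre L2',row(P-.07*Rt[:,2],Rt),P-.07*Rt[:,2])
```

```text
[ 0.5875 -0.2091  0.2114] [0.8049 0.1051 0.2579]
[[318.2641 203.3272]
 [317.6567 181.1501]]
pre L2 [  0.0119  -0.515    0.0479 263.6621 -36.0924  50.6498] [ 0.3237 -0.2451  0.1568]
```

>>> drive_tool(
  rows=[
    [0.0119,-0.515,0.048,264,-36,50,0.45],
    [0.0119,-0.515,0.048,264,-36,50,0.45],
    [0.0119,-0.515,0.048,264,-36,50,0.45],
    [0.0119,-0.515,0.048,264,-36,50,0.45],
    [0.0119,-0.515,0.048,264,-36,50,0.45],
    [0.0119,-0.515,0.048,264,-36,50,0.45],
    [0.0119,-0.515,0.048,264,-36,50,0.45],
    [0.0119,-0.515,0.048,264,-36,50,0.45],
    [0.0119,-0.515,0.048,264,-36,50,0.45],
    [0.0119,-0.515,0.048,264,-36,50,0.45],
  ],
)

```text
clock: 19.58
tool_pos: [0.3183, -0.2444, 0.1527]
eef_rot: [[-0.871, 0.053, 0.489], [0.048, 0.999, -0.023], [-0.489, 0.003, -0.872]]
contact_force: [0.6, -0.2, 0.1]
width: 0.0469
gripper_force: 0.0
```

```bash
cat >> lamp.py <<'E'
def tips(c,P,r=14):
    "centroid of the gold contact tip near the projection of P"
    p=proj(c,[P])[0]; u,v=int(p[0]),int(p[1]); a=c['img'][v-r:v+r+1,u-r:u+r+1]
    h=cv2.cvtColor(a,cv2.COLOR_BGR2HSV); m=(h[...,1]>110)&(h[...,2]>70)
    ys,xs=np.nonzero(m); return p, len(xs), (np.array([xs.mean()+u-r,ys.mean()+v-r]) if len(xs) else None)
E
python3 - <<'E'
from lamp import *
print(tips(load('w11.npz'),[.5858,-.2094,.134]))
P,Rt=pick([.3822,-.2480,.054],177.2)
o=bot.get_obs();print(o['tool_pos'],o['q'],row(P,Rt))
c=fix(cam('wrist')); save(c,'w12.npz')
for G,az in [((.3822,-.248,.054),177.2),((.3781,-.3153,.054),177)]:
    T=pick(G,az,g=.08+bot.grasp_offset)[0]; t=tips(c,T,20); print(T,t, onz(c,[t[2]],.1235) if t[1] else '')
E
```

```text
(array([318.2641, 203.3272]), 6, array([326.5, 217. ]))
[ 0.3183 -0.2444  0.1527] [-53.015  -39.6778 -37.7157  72.2511  22.0982 -46.0532] [ 0.0006 -0.0074 -0.005  -7.1586 -0.4333 69.1075]
[ 0.3426 -0.2461  0.1235] (array([318.4396, 233.6147]), 134, array([318.2836, 232.2164])) [[ 0.3411 -0.2461  0.1235]]
[ 0.3385 -0.3132  0.1235] (array([216.5539, 233.2919]), 130, array([215.6154, 232.0308])) [[ 0.3372 -0.3135  0.1235]]
```

Run:
```python
from lamp import *
c=load('w11.npz')
for r in (20,28,36):
    t=tips(c,[.5858,-.2094,.134],r);print(t,onz(c,[t[2]],.134))
a=c['img'][120:300,220:420]
cv2.imwrite('pics/w11.png',cv2.resize(a,None,fx=3,fy=3))
```

```text
(array([318.2641, 203.3272]), 62, array([326.5   , 220.1613])) [[ 0.5998 -0.2028  0.134 ]]
(array([318.2641, 203.3272]), 74, array([326.5   , 220.8378])) [[ 0.6004 -0.2028  0.134 ]]
(array([318.2641, 203.3272]), 74, array([326.5   , 220.8378])) [[ 0.6004 -0.2028  0.134 ]]
```

View pics/w11.png

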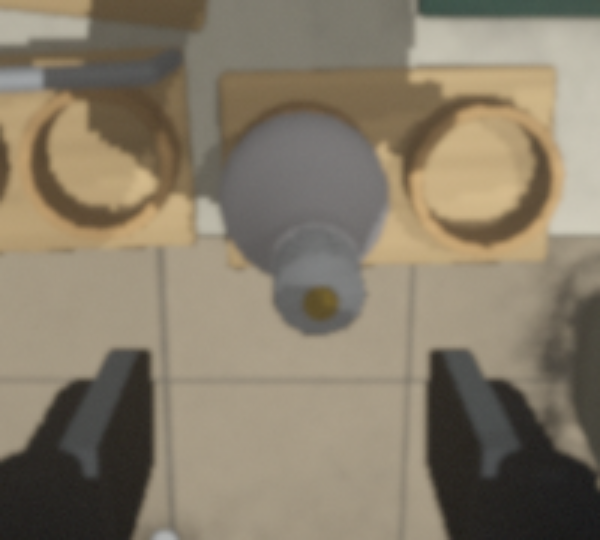

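>>> drive_tool(
  rows=[
    [0,-0.007,-0.005,-6,-0.4,35,0.45],
    [0,-0.007,-0.005,-6,-0.4,69,0.45],
    [0,-0.007,-0.005,-6,-0.4,69,0.45],
    [0,-0.007,-0.005,-6,-0.4,69,0.9],
    [0,-0.007,-0.005,-6,-0.4,69,0.9],
    [0,-0.007,-0.005,-6,-0.4,69,0.9],
    [0,-0.007,-0.005,-6,-0.4,69,0.9],
    [0,-0.007,-0.005,-6,-0.4,69,0.9],
    [0,-0.007,-0.005,-6,-0.4,69,0.9],
  ],
  squeeze=35,
)

```text
clock: 20.38
tool_pos: [0.361, -0.247, 0.0988]
eef_rot: [[-0.866, 0.045, 0.497], [0.038, 0.999, -0.024], [-0.498, -0.001, -0.867]]
contact_force: [-1.1, 1.8, 2.3]
width: 0.025
gripper_force: 35.0
```

Run:
```python
from lamp import *
o=bot.get_obs();P,Rt=pick([.3822,-.2480,.054],177.2)
print(P,o['tool_pos'],o['contact_force'])
P2=np.array([.4886,-.2702,.1023])
up=o['eef_rot'].T@np.array([.003,0,.09])*1000
print('lift',up,'above',row(P2+[0,0,.07],down(84)))
```

```text
[ 0.3583 -0.2468  0.096 ] [ 0.361  -0.247   0.0988] [-1.0682  1.7867  2.3097]
lift [-47.3999   0.0009 -76.5653] above [   0.0142    0.5209    0.059  -148.039   -17.5572    0.2264]
```

>>> drive_tool(
  rows=[
    [0,0,0,-20,0,-33,0.9],
    [0,0,0,-35,0,-55,0.9],
    [0,0,0,-48,0,-76,0.9],
    [0,0.1,0,-75,-5,-65,0.9],
    [0,0.22,0,-105,-10,-45,0.9],
    [0,0.34,0,-130,-14,-22,0.9],
    [0.01,0.46,0.05,-152,-17.5,-2,0.9],
    [0.0142,0.521,0.059,-152,-17.5,-2,0.9],
    [0.0142,0.521,0.059,-152,-17.5,-2,0.9],
    [0.0142,0.521,0.059,-152,-17.5,-2,0.9],
  ],
)

```text
clock: 21.22
tool_pos: [0.4929, -0.2698, 0.1718]
eef_rot: [[-0.995, 0.103, -0.009], [0.103, 0.995, 0.003], [0.009, 0.002, -1.0]]
contact_force: [0.2, 0.2, -0.8]
width: 0.0251
gripper_force: 36.1
```

```bash
cat >> lamp.py <<'E'
def held(c,o):
    "lamp in hand: predicted / found tip"
    P,Rt=o['tool_pos'],o['eef_rot']
    tip=P-Rt[:,2]*(.080-.067+bot.grasp_offset); return tips(c,tip,16)
E
python3 - <<'E'
from lamp import *
o=bot.get_obs();c=fix(cam('wrist')); save(c,'w13.npz')
print(o['tool_pos'],o['width'],row([.4931,-.2702,.1023],down(84)))
print(held(c,o), proj(c,[o['tool_pos']+o['eef_rot'][:,2]*.048]))
def dump(n,c,u,v):
    a=c['img'][v-90:v+50,u-70:u+70]; return cv2.resize(a,None,fx=2.8,fy=2.8)
q=proj(c,[o['tool_pos']])[0]; d=load('w10.npz')
cv2.imwrite('pics/w13.png',np.hstack([dump('',c,318,250),dump('',d,318,250)]))
print(q)
E
```

```text
[ 0.4929 -0.2698  0.1718] 0.025103192401976122 [ 0.0022 -0.0042  0.0017 -1.3942 -0.3815 70.6774]
(array([321.0319, 280.3471]), 330, array([315.897 , 273.6455])) [[318.8743 218.4771]]
[319.9236 248.5376]
```

View pics/w13.png

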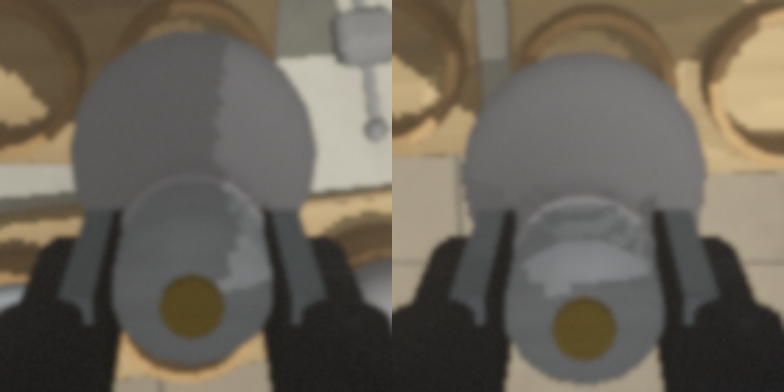

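Run:
```python
from lamp import *
c=load('w11.npz'); print('AR globe',onz(c,[(220+303/3,120+190/3)],.054), 'rim AL', onz(c,[(220+487/3,120+172/3)],.036))
c=load('w13.npz')
# held globe via image: at z of tool-.048
o=bot.get_obs(); print(onz(c,[(317.6,215.4)],o['tool_pos'][2]-.0485), onz(c,[(316.2,269.3)],o['tool_pos'][2]+.032))
c=load('w10.npz'); print('L1',onz(c,[(316.6,220.7)],.1695-.0485), onz(c,[(316.6,277.1)],.1695+.032))
```

```text
AR globe [[ 0.5881 -0.2059  0.054 ]] rim AL [[ 0.5855 -0.1379  0.036 ]]
[[ 0.49   -0.2703  0.1245]] [[ 0.4869 -0.2713  0.205 ]]
L1 [[ 0.5878 -0.2105  0.121 ]] [[ 0.5845 -0.2109  0.2015]]
```

```bash
cat > ring.py <<'E'
from lamp import *
def ringfit(c,P,r=8,rad=(.024,.029),z=.036):
    g=cv2.GaussianBlur(cv2.cvtColor(c['img'],cv2.COLOR_BGR2GRAY).astype(np.float32),(0,0),1)
    m=np.hypot(cv2.Sobel(g,-1,1,0),cv2.Sobel(g,-1,0,1)); m=np.minimum(m,60)
    t=np.linspace(0,2*np.pi,72,endpoint=False); best=[]
    for dx in np.arange(-r,r+.1,.5):
        for dy in np.arange(-r,r+.1,.5):
            q=np.concatenate([np.c_[P[0]+dx/1e3+a*np.cos(t),P[1]+dy/1e3+a*np.sin(t),np.full(72,z)] for a in rad])
            uv=proj(c,q).astype(np.float32)
            s=cv2.remap(m,uv[:,0].reshape(1,-1),uv[:,1].reshape(1,-1),cv2.INTER_LINEAR).mean(); best.append((s,P[0]+dx/1e3,P[1]+dy/1e3))
    best.sort(reverse=True); return np.array(best[0]),np.array(best[8])
E
python3 - <<'E'
from ring import *
S={'AL':(.585,-.139),'AR':(.588,-.206),'BL':(.4886,-.2702),'BR':(.481,-.3376)}
for v,f,names in [('w8',1,['BL','BR','AR']),('w9',0,['BL','BR','AL','AR']),('w11',0,['AL'])]:
    c=load(v+'.npz'); c=fix(c) if f else c
    for n in names: print(v,n,*ringfit(c,S[n]))
E
```

```text
w8 BL [52.8026  0.4861 -0.2712] [52.3266  0.4871 -0.2697]
w8 BR [51.0292  0.479  -0.3356] [50.7983  0.478  -0.3346]
w8 AR [54.4632  0.5885 -0.2055] [54.0787  0.589  -0.206 ]
w9 BL [49.711   0.4926 -0.2707] [48.1623  0.4926 -0.2702]
w9 BR [39.4861  0.4845 -0.3386] [38.298   0.485  -0.3381]
w9 AL [56.9432  0.5885 -0.1385] [56.6537  0.5875 -0.138 ]
w9 AR [53.7265  0.59   -0.2055] [53.3947  0.591  -0.207 ]
w11 AL [49.5678  0.586  -0.14  ] [48.4824  0.586  -0.141 ]
```

>>> drive_tool(
  rows=[
    [0,0,0,1,-0.6,30,0.9],
    [0,0,0,1,-0.6,50,0.9],
    [0,0,0,1,-0.6,60,0.9],
    [0,0,0,1,-0.6,65,0.9],
    [0,0,0,1,-0.6,65,0.9],
    [0,0,0,1,-0.6,65,0.9],
  ],
)

```text
clock: 21.77
tool_pos: [0.4896, -0.2708, 0.1117]
eef_rot: [[-0.994, 0.105, 0.001], [0.105, 0.994, -0.0], [-0.001, -0.0, -1.0]]
contact_force: [-0.2, 0.3, -0.6]
width: 0.0252
gripper_force: 36.1
```

>>> drive_tool(
  rows=[
    [0,0,0,0,0,1,0.9],
    [0,0,0,0,0,2,0.9],
    [0,0,0,0,0,2,0.9],
  ],
)

```text
clock: 22.02
tool_pos: [0.4899, -0.2706, 0.1087]
eef_rot: [[-0.995, 0.104, -0.0], [0.104, 0.995, 0.0], [0.0, 0.0, -1.0]]
contact_force: [0.1, 0.4, -0.1]
width: 0.0251
gripper_force: 36.1
```

>>> drive_tool(
  rows=[
    [0,0,0,-1.5,0,0,0.9],
    [0,0,0,-1.5,0,1.5,0.9],
    [0,0,0,-1.5,0,3,0.9],
    [0,0,0,-1.5,0,3,0.9],
    [0,0,0,-1.5,0,3,0.9],
  ],
)

```text
clock: 22.43
tool_pos: [0.4915, -0.2706, 0.1052]
eef_rot: [[-0.995, 0.104, -0.001], [0.104, 0.995, 0.001], [0.001, 0.001, -1.0]]
contact_force: [2.5, -0.0, 0.4]
width: 0.0254
gripper_force: 36.4
```

>>> drive_tool(
  rows=[
    [0,0,0,0,0,1,0.9],
    [0,0,0,0,0,1.5,0.9],
    [0,0,0,0,0,1.5,0.9],
  ],
)

```text
clock: 22.68
tool_pos: [0.4919, -0.2707, 0.1046]
eef_rot: [[-0.995, 0.104, 0.001], [0.104, 0.995, 0.0], [-0.001, 0.0, -1.0]]
contact_force: [1.7, 0.7, 6.4]
width: 0.0251
gripper_force: 36.9
```

>>> drive_tool(
  rows=[
    [0,0,0,-0.8,0,0,0.9],
    [0,0,0,-0.8,0,0,0.9],
    [0,0,0,-0.8,0,0,0.65],
    [0,0,0,-0.8,0,0,0.6],
    [0,0,0,-0.8,0,0,0.55],
    [0,0,0,-0.8,0,0,0.45],
    [0,0,0,-0.8,0,0,0.45],
  ],
)

```text
clock: 23.27
tool_pos: [0.4917, -0.2706, 0.1032]
eef_rot: [[-0.995, 0.105, -0.002], [0.105, 0.995, 0.001], [0.002, 0.001, -1.0]]
contact_force: [-0.1, 0.3, -0.8]
width: 0.047
gripper_force: 0.0
```

Run:
```python
from lamp import *
o=bot.get_obs();c=fix(cam('wrist')); save(c,'w14.npz')
t=tips(c,[.489,-.2707,.134],22); print(o['tool_pos'],t,onz(c,[t[2]],.134))
```

```text
[ 0.4917 -0.2706  0.1032] (array([320.2013, 273.5619]), 54, array([319.7222, 293.6296])) [[ 0.4988 -0.2719  0.134 ]]
```

Run:
```python
from lamp import *
for i in range(2):
    c=fix(cam('wrist')) if i else load('w14.npz')
    t=tips(c,[.495,-.2707,.134],34); print(t,onz(c,[t[2]],.134))
    hsv=cv2.cvtColor(c['img'],cv2.COLOR_BGR2HSV)[220:330,270:370]; m=((hsv[...,1]>110)&(hsv[...,2]>70)).astype(np.uint8)
    n,_,st,ce=cv2.connectedComponentsWithStats(m); print([(s[4],(q+[270,220]).round(1).tolist()) for s,q in zip(st[1:],ce[1:]) if s[4]>15])
```

```text
(array([321.6001, 285.7773]), 468, array([316.2244, 305.2521])) [[ 0.5046 -0.2741  0.134 ]]
[(np.int32(29), [287.1, 293.3]), (np.int32(289), [319.7, 300.3]), (np.int32(623), [313.3, 322.4])]
(array([321.5485, 285.5503]), 497, array([316.1771, 305.1429])) [[ 0.5046 -0.2741  0.134 ]]
[(np.int32(39), [287.8, 292.2]), (np.int32(290), [319.8, 300.1]), (np.int32(640), [313.7, 322.2])]
```

>>> drive_tool(
  rows=[
    [0,0,0,0,0,-20,0.45],
    [0,0,0,0,0,-60,0.45],
    [0,0,0,0,0,-100,0.45],
    [0,0,0,20,0,-120,0.45],
    [0,0,0,20,0,-120,0.45],
    [0,0,0,20,0,-120,0.45],
    [0,0,0,20,0,-120,0.45],
  ],
)

```text
clock: 23.95
tool_pos: [0.4722, -0.2687, 0.2227]
eef_rot: [[-0.995, 0.105, -0.002], [0.105, 0.995, 0.001], [0.002, 0.001, -1.0]]
contact_force: [0.9, 0.5, -0.8]
width: 0.047
gripper_force: 0.0
```

```bash
cat >> ring.py <<'E'
def globefit(c,P,r=10,z=.054,R0=.030):
    g=cv2.GaussianBlur(cv2.cvtColor(c['img'],cv2.COLOR_BGR2GRAY).astype(np.float32),(0,0),1)
    gx,gy=cv2.Sobel(g,-1,1,0),cv2.Sobel(g,-1,0,1); m=np.minimum(np.hypot(gx,gy),60)
    t=np.linspace(0,2*np.pi,90,endpoint=False); best=[]
    for dx in np.arange(-r,r+.1,.5):
        for dy in np.arange(-r,r+.1,.5):
            C=np.array([P[0]+dx/1e3,P[1]+dy/1e3,z]); n=c['t']-C; D=np.linalg.norm(n); n/=D
            e=np.linalg.svd(n[None])[2][1:]; rr=R0*np.sqrt(1-(R0/D)**2)
            q=C+n*R0*R0/D+rr*(np.cos(t)[:,None]*e[0]+np.sin(t)[:,None]*e[1])
            uv=proj(c,q).astype(np.float32)
            s=cv2.remap(m,uv[:,0].reshape(1,-1),uv[:,1].reshape(1,-1),cv2.INTER_LINEAR).mean(); best.append((s,C[0],C[1]))
    best.sort(reverse=True); return np.array(best[:8]).mean(0)
def tipfit(c,P,r=30):
    p=proj(c,[P])[0]; u,v=int(p[0]),int(p[1]); a=c['img'][v-r:v+r+1,u-r:u+r+1]
    h=cv2.cvtColor(a,cv2.COLOR_BGR2HSV); m=((h[...,1]>140)&(h[...,2]>60)&(h[...,2]<170)).astype(np.uint8)
    n,_,st,ce=cv2.connectedComponentsWithStats(m)
    return [(int(s[4]),(q+[u-r,v-r]).round(1).tolist(),onz(c,[q+[u-r,v-r]],P[2])[0].round(4).tolist()) for s,q in zip(st[1:],ce[1:]) if s[4]>20]
E
python3 - <<'E'
from ring import *
c=load('w11.npz'); print(globefit(c,(.588,-.206)),tipfit(c,(.5858,-.2094,.132)))
o=bot.get_obs();c=fix(cam('wrist')); save(c,'w15.npz')
print(o['tool_pos'],globefit(c,(.491,-.2707)),tipfit(c,(.498,-.2707,.133)))
print('BR',ringfit(c,(.483,-.338)))
E
```

```text
[44.5541  0.5916 -0.2059] []
[ 0.4722 -0.2687  0.2227] [43.2694  0.4925 -0.2705] []
BR (array([45.6632,  0.4865, -0.3405]), array([44.8437,  0.487 , -0.341 ]))
```

```bash
sed -i 's/>140)&(h\[...,2\]>60)&(h\[...,2\]<170)/>105)\&(h[...,2]>55)/' ring.py
python3 - <<'E'
from ring import *
c=load('w11.npz'); print(tipfit(c,(.5958,-.2050,.132)))
c=load('w15.npz'); print(tipfit(c,(.498,-.2707,.133)))
E
```

```text
[(77, [326.5, 220.8], [0.601, -0.2028, 0.132])]
[(64, [318.0, 237.8], [0.5039, -0.2721, 0.133]), (29, [303.9, 247.2], [0.5113, -0.2852, 0.133])]
```

```bash
cat >> ring.py <<'E'
def straight(S,tip,yaw,g=.067,b=.06):
    "rows (from now): pre-grasp, grasp; then upright pose from the grasp pose"
    S=np.array([*S[:2],.054]); d=np.array(tip[:2])-S[:2]; a=np.r_[d,np.sqrt(.08**2-d@d)]/.08
    D=down(yaw); y=D[:,1]-a*(a@D[:,1]); y/=np.linalg.norm(y); Rt=np.c_[np.cross(y,-a),y,-a]
    k=g-bot.grasp_offset; P=S+k*a
    print('pre',row(P+b*a,Rt).tolist(),'\ngrasp',row(P,Rt).tolist()); print('upright',row(S+[0,0,k],D,P,Rt).tolist())
E
python3 - <<'E'
from ring import *
straight((.4925,-.2705),(.5039,-.2721),84)
E
```

```text
pre [-0.0035, 0.1413, 0.0005, -36.2667, -0.4733, 60.8114] 
grasp [-0.0035, 0.1413, 0.0005, -27.8176, -0.2596, 120.2132]
upright [0.005, -0.1443, -0.0004, 6.9461, 0.2388, 0.5027]
```

>>> drive_tool(
  rows=[
    [0,0.07,0,-20,-0.4,30,0.45],
    [-0.0035,0.141,0,-36,-0.4,61,0.45],
    [-0.0035,0.141,0,-36,-0.4,61,0.45],
    [-0.0035,0.141,0,-32,-0.3,90,0.45],
    [-0.0035,0.141,0,-28,-0.3,119,0.45],
    [-0.0035,0.141,0,-28,-0.3,119,0.45],
    [-0.0035,0.141,0,-28,-0.3,119,0.9],
    [-0.0035,0.141,0,-28,-0.3,119,0.9],
    [-0.0035,0.141,0,-28,-0.3,119,0.9],
    [-0.0035,0.141,0,-28,-0.3,119,0.9],
  ],
  squeeze=30,
)

```text
clock: 24.83
tool_pos: [0.5006, -0.2721, 0.1065]
eef_rot: [[-0.985, 0.105, -0.138], [0.103, 0.994, 0.018], [0.139, 0.003, -0.99]]
contact_force: [0.5, -0.1, 0.5]
width: 0.0251
gripper_force: 30.1
```

>>> drive_tool(
  rows=[
    [0,-0.03,0,1.5,0,0.1,0.9],
    [0,-0.06,0,3,0,0.3,0.9],
    [0.003,-0.09,0,4.5,0.1,0.4,0.9],
    [0.005,-0.12,0,6,0.2,0.5,0.9],
    [0.005,-0.145,0,7,0.2,0.5,0.9],
    [0.005,-0.145,0,7,0.2,0.5,0.9],
    [0.005,-0.145,0,7,0.2,0.5,0.9],
  ],
)

```text
clock: 25.42
tool_pos: [0.4931, -0.271, 0.1066]
eef_rot: [[-0.995, 0.105, 0.004], [0.105, 0.995, -0.002], [-0.004, -0.002, -1.0]]
contact_force: [-1.7, 0.9, 5.0]
width: 0.0249
gripper_force: 30.6
```

Run:
```python
from ring import *
o=bot.get_obs(); print(o['tool_pos'],o['eef_rot'][:,2],o['contact_force'],row([.4925,-.2705,.1023],down(84)))
```

```text
[ 0.4931 -0.271   0.1066] [ 0.0041 -0.002  -1.    ] [-1.6518  0.9208  4.9645] [-0.0016  0.0043 -0.0001  0.7146  0.4708  4.3159]
```

>>> drive_tool(
  rows=[
    [0,0,0,0.5,0.2,-0.3,0.9],
    [0,0,0,0.5,0.2,-0.3,0.9],
    [0,0,0,0.5,0.2,-0.3,0.65],
    [0,0,0,0.5,0.2,-0.3,0.6],
    [0,0,0,0.5,0.2,-0.3,0.45],
    [0,0,0,0.5,0.2,-0.3,0.45],
    [0,0,0,0.5,0.2,-0.3,0.45],
  ],
)

```text
clock: 26.0
tool_pos: [0.4924, -0.2706, 0.105]
eef_rot: [[-0.995, 0.104, 0.002], [0.104, 0.995, -0.001], [-0.002, -0.001, -1.0]]
contact_force: [0.1, 0.4, -0.3]
width: 0.047
gripper_force: 0.0
```

>>> drive_tool(
  rows=[
    [0,0,0,0,0,-20,0.45],
    [0,0,0,0,0,-60,0.45],
    [0,0,0,0,0,-100,0.45],
    [0,0,0,20,0,-120,0.45],
    [0,0,0,20,0,-120,0.45],
    [0,0,0,20,0,-120,0.45],
    [0,0,0,20,0,-120,0.45],
  ],
)

```text
clock: 26.58
tool_pos: [0.4723, -0.2684, 0.2243]
eef_rot: [[-0.995, 0.104, 0.002], [0.104, 0.995, -0.001], [-0.002, -0.0, -1.0]]
contact_force: [0.3, -0.1, 0.3]
width: 0.047
gripper_force: 0.0
```

Run:
```python
from ring import *
o=bot.get_obs();c=fix(cam('wrist')); save(c,'w16.npz')
print(o['tool_pos'],globefit(c,(.491,-.2707)),tipfit(c,(.494,-.2707,.134)))
print('BR',ringfit(c,(.485,-.338))[0])
straight((.5916,-.2059),(.601,-.2028),90)
```

```text
[ 0.4723 -0.2684  0.2243] [45.4067  0.4911 -0.2704] [(67, [317.5, 223.6], [0.4918, -0.2711, 0.134]), (109, [311.3, 243.8], [0.5097, -0.2783, 0.134])]
BR [45.8783  0.487  -0.34  ]
pre [0.0448, 0.1166, -0.1067, -124.4325, 79.9627, 62.4006] 
grasp [0.0448, 0.1166, -0.1067, -117.6086, 76.9171, 121.9335]
upright [-0.0387, -0.1178, 0.0023, 5.6795, -1.8586, 0.3711]
```

>>> drive_tool(
  rows=[
    [0,0,0,-35,22,0,0.45],
    [0,0,0,-70,44,0,0.45],
    [0.02,0.06,-0.05,-100,65,20,0.45],
    [0.0448,0.1166,-0.1067,-124,80,50,0.45],
    [0.0448,0.1166,-0.1067,-124,80,62,0.45],
    [0.0448,0.1166,-0.1067,-124,80,62,0.45],
    [0.0448,0.1166,-0.1067,-124,80,62,0.45],
  ],
)

```text
clock: 27.22
tool_pos: [0.6035, -0.2014, 0.1613]
eef_rot: [[-0.993, -0.005, -0.12], [-0.0, 0.999, -0.039], [0.12, -0.038, -0.992]]
contact_force: [-0.9, 0.3, 0.5]
width: 0.0468
gripper_force: 0.0
```

Run:
```python
from ring import *
straight((.5916,-.2059),(.601,-.2028),90)
```

```text
pre [0.0002, -0.0023, 0.0004, -0.7743, -0.3582, -0.2565] 
grasp [0.0002, -0.0023, 0.0004, -0.9149, -0.3731, 59.7433]
upright [-0.0387, -0.1178, 0.0023, 5.6795, -1.8586, 0.3711]
```

>>> drive_tool(
  rows=[
    [0,0,0,-1,-0.4,30,0.45],
    [0,0,0,-1,-0.4,57,0.45],
    [0,0,0,-1,-0.4,57,0.45],
    [0,0,0,-1,-0.4,57,0.45],
    [0,0,0,-1,-0.4,57,0.9],
    [0,0,0,-1,-0.4,57,0.9],
    [0,0,0,-1,-0.4,57,0.9],
    [0,0,0,-1,-0.4,57,0.9],
  ],
)

```text
clock: 27.88
tool_pos: [0.5997, -0.2046, 0.11]
eef_rot: [[-0.994, -0.004, -0.111], [0.0, 0.999, -0.041], [0.111, -0.04, -0.993]]
contact_force: [1.0, 1.5, 8.8]
width: 0.0251
gripper_force: 29.3
```

>>> drive_tool(
  rows=[
    [-0.01,-0.03,0,1.5,-0.5,0.1,0.9],
    [-0.02,-0.06,0,3,-1,0.2,0.9],
    [-0.03,-0.09,0,4.5,-1.4,0.3,0.9],
    [-0.0387,-0.118,0.002,5.8,-1.9,0.3,0.9],
    [-0.0387,-0.118,0.002,5.8,-1.9,0.3,0.9],
    [-0.0387,-0.118,0.002,5.8,-1.9,0.3,0.9],
  ],
)

```text
clock: 28.38
tool_pos: [0.5935, -0.2068, 0.1107]
eef_rot: [[-1.0, 0.0, 0.007], [0.0, 1.0, -0.002], [-0.007, -0.002, -1.0]]
contact_force: [-2.0, 1.7, 8.4]
width: 0.0249
gripper_force: 30.3
```

>>> drive_tool(
  rows=[
    [0,0,0,0.5,0.4,-1,0.9],
    [0,0,0,0.5,0.4,-1,0.9],
    [0,0,0,0.5,0.4,-1,0.65],
    [0,0,0,0.5,0.4,-1,0.6],
    [0,0,0,0.5,0.4,-1,0.45],
    [0,0,0,0.5,0.4,-1,0.45],
    [0,0,0,0.5,0.4,-1,0.45],
  ],
)

```text
clock: 28.97
tool_pos: [0.5921, -0.2059, 0.108]
eef_rot: [[-1.0, -0.0, 0.001], [-0.0, 1.0, -0.001], [-0.001, -0.001, -1.0]]
contact_force: [-0.6, -0.2, 0.1]
width: 0.0471
gripper_force: 0.0
```

>>> drive_tool(
  rows=[
    [0,0,0,0,0,-20,0.45],
    [0,0,0,0,0,-60,0.45],
    [0,0,0,0,0,-100,0.45],
    [0,0,0,20,0,-115,0.45],
    [0,0,0,20,0,-115,0.45],
    [0,0,0,20,0,-115,0.45],
    [0,0,0,20,0,-115,0.45],
  ],
)

```text
clock: 29.55
tool_pos: [0.5719, -0.2058, 0.2221]
eef_rot: [[-1.0, -0.0, 0.001], [-0.0, 1.0, -0.001], [-0.001, -0.001, -1.0]]
contact_force: [0.9, 0.1, -0.8]
width: 0.0465
gripper_force: 0.0
```

Run:
```python
from ring import *
o=bot.get_obs();c=fix(cam('wrist')); save(c,'w17.npz')
print(o['tool_pos'],globefit(c,(.591,-.206)),tipfit(c,(.593,-.206,.134)))
P,Rt=pick([.3781,-.3153,.054],177)
print('pre L3',row(P-.07*Rt[:,2],Rt),P-.07*Rt[:,2])
```

```text
[ 0.5719 -0.2058  0.2221] [45.6286  0.5855 -0.2067] [(69, [315.0, 225.0], [0.5919, -0.2086, 0.134])]
pre L3 [   0.0134   -0.5185    0.0516  252.3032 -106.3942   64.8574] [ 0.3196 -0.3122  0.1568]
```

>>> drive_tool(
  rows=[
    [0,0,0,42,-18,0,0.45],
    [0,0,0,84,-36,0,0.45],
    [0,0,0,126,-54,0,0.45],
    [0.0134,-0.5185,0.0516,252,-106,65,0.45],
    [0.0134,-0.5185,0.0516,252,-106,65,0.45],
    [0.0134,-0.5185,0.0516,252,-106,65,0.45],
    [0.0134,-0.5185,0.0516,252,-106,65,0.45],
    [0.0134,-0.5185,0.0516,252,-106,65,0.45],
    [0.0134,-0.5185,0.0516,252,-106,65,0.45],
    [0.0134,-0.5185,0.0516,252,-106,65,0.45],
  ],
)

```text
clock: 30.43
tool_pos: [0.3177, -0.3122, 0.1554]
eef_rot: [[-0.867, 0.058, 0.495], [0.051, 0.998, -0.027], [-0.496, 0.002, -0.868]]
contact_force: [1.2, 1.2, 0.4]
width: 0.0472
gripper_force: 0.0
```

>>> drive_tool(
  rows=[
    [0,0,0,0,0,0,0.45],
    [0,0,0,0,0,0,0.45],
  ],
)

```text
clock: 30.6
tool_pos: [0.3212, -0.312, 0.1584]
eef_rot: [[-0.867, 0.051, 0.496], [0.044, 0.999, -0.026], [-0.497, -0.001, -0.868]]
contact_force: [0.2, 0.1, -0.3]
width: 0.0471
gripper_force: 0.0
```

Run:
```python
from ring import *
o=bot.get_obs();c=fix(cam('wrist'))
P,Rt=pick([.3775,-.3155,.054],177)
print(o['tool_pos'],o['q'],row(P,Rt)); T=pick([.3775,-.3155,.054],177,g=.08+bot.grasp_offset)[0]
print(T,tipfit(c,T))
```

```text
[ 0.3212 -0.312   0.1584] [-59.4544 -29.9075 -31.7785  70.5825  24.4693 -52.73  ] [ 0.0006  0.0017  0.0026  3.1272 -0.7547 70.2439]
[ 0.3379 -0.3134  0.1235] [(133, [317.3, 218.2], [0.337, -0.314, 0.1235]), (52, [293.5, 230.8], [0.3492, -0.3308, 0.1235]), (262, [307.5, 244.3], [0.3653, -0.3224, 0.1235])]
```

>>> drive_tool(
  rows=[
    [0,0,0,2,-1,35,0.45],
    [0,0,0,4,-1,68,0.45],
    [0,0,0,4,-1,70,0.45],
    [0,0,0,4,-1,70,0.45],
    [0,0,0,4,-1,70,0.9],
    [0,0,0,4,-1,70,0.9],
    [0,0,0,4,-1,70,0.9],
    [0,0,0,4,-1,70,0.9],
    [0,0,0,4,-1,70,0.9],
  ],
  squeeze=35,
)

```text
clock: 31.4
tool_pos: [0.3517, -0.315, 0.0968]
eef_rot: [[-0.865, 0.052, 0.498], [0.045, 0.999, -0.027], [-0.499, -0.001, -0.867]]
contact_force: [-1.8, 4.5, 6.3]
width: 0.0254
gripper_force: 34.5
```

Run:
```python
from ring import *
o=bot.get_obs();P,Rt=pick([.3767,-.316,.054],177)
print(P,o['tool_pos'],o['contact_force'],o['eef_rot'].T@(o['tool_pos']-P))
print('lift',o['eef_rot'].T@np.array([3,0,90]),'above',row([.4862,-.339,.172],down(84)))
```

```text
[ 0.3528 -0.3147  0.096 ] [ 0.3517 -0.315   0.0968] [-1.793   4.54    6.2519] [ 0.0005 -0.0003 -0.0013]
lift [-47.5093   0.0244 -76.4975] above [   0.0123    0.5224    0.0516 -154.9563  -17.0823    2.5101]
```

>>> drive_tool(
  rows=[
    [0,0,0,-20,0,-33,0.9],
    [0,0,0,-35,0,-55,0.9],
    [0,0,0,-48,0,-76,0.9],
    [0,0.1,0,-75,-8,-65,0.9],
    [0,0.22,0,-105,-14,-45,0.9],
    [0,0.34,0,-130,-17,-22,0.9],
    [0.012,0.46,0.05,-155,-17,2,0.9],
    [0.012,0.5224,0.0516,-155,-17,2.5,0.9],
    [0.012,0.5224,0.0516,-155,-17,2.5,0.9],
    [0.012,0.5224,0.0516,-155,-17,2.5,0.9],
  ],
)

```text
clock: 32.23
tool_pos: [0.4875, -0.3386, 0.1661]
eef_rot: [[-0.995, 0.103, -0.008], [0.102, 0.995, 0.005], [0.008, 0.004, -1.0]]
contact_force: [-0.1, -0.3, -0.4]
width: 0.0249
gripper_force: 35.6
```

>>> drive_tool(
  rows=[
    [0,0,0,0,0,0,0.9],
    [0,0,0,0,0,0,0.9],
    [0,0,0,0,0,0,0.9],
  ],
)

```text
clock: 32.48
tool_pos: [0.4849, -0.3392, 0.1726]
eef_rot: [[-0.994, 0.106, 0.002], [0.106, 0.994, -0.001], [-0.002, -0.001, -1.0]]
contact_force: [0.7, 0.3, -0.6]
width: 0.0249
gripper_force: 35.6
```

Run:
```python
from ring import *
o=bot.get_obs();c=fix(cam('wrist'));save(c,'w18.npz')
print(o['tool_pos'],row([.4858,-.3386,.1023],down(84)),held(c,o))
```

```text
[ 0.4849 -0.3392  0.1726] [-0.001   0.0021 -0.0015 -0.7     0.7534 70.3399] (array([321.0344, 280.3432]), 330, array([315.9455, 277.9909]))
```

>>> drive_tool(
  rows=[
    [0,0,0,-1,0.5,30,0.9],
    [0,0,0,-1,0.5,50,0.9],
    [0,0,0,-1,0.5,60,0.9],
    [0,0,0,-1,0.5,64,0.9],
    [0,0,0,-1,0.5,64,0.9],
    [0,0,0,-1,0.5,64,0.9],
  ],
)

```text
clock: 33.03
tool_pos: [0.4869, -0.3386, 0.1077]
eef_rot: [[-0.994, 0.105, -0.0], [0.105, 0.994, 0.0], [0.0, 0.0, -1.0]]
contact_force: [-1.3, -0.7, -0.0]
width: 0.025
gripper_force: 35.7
```

>>> drive_tool(
  rows=[
    [0,0,0,0,0,1,0.9],
    [0,0,0,0,0,2,0.9],
    [0,0,0,0,0,3,0.9],
    [0,0,0,0,0,3,0.9],
  ],
)

```text
clock: 33.37
tool_pos: [0.4876, -0.339, 0.1069]
eef_rot: [[-0.995, 0.105, 0.002], [0.105, 0.995, -0.002], [-0.002, -0.001, -1.0]]
contact_force: [-5.7, 2.6, 17.7]
width: 0.0248
gripper_force: 38.0
```

>>> drive_tool(
  rows=[
    [0,0,0,1,0.5,-2,0.9],
    [0,0,0,2.2,1,-2,0.9],
    [0,0,0,2.2,1,-2,0.9],
    [0,0,0,2.2,1,-1,0.9],
    [0,0,0,2.2,1,-1,0.9],
    [0,0,0,2.2,1,-1,0.9],
  ],
)

```text
clock: 33.87
tool_pos: [0.485, -0.3377, 0.1052]
eef_rot: [[-0.994, 0.105, -0.001], [0.105, 0.994, -0.001], [0.001, -0.001, -1.0]]
contact_force: [-2.8, -1.1, 7.4]
width: 0.025
gripper_force: 36.7
```

Centring improves; one more small shift and release.

>>> drive_tool(
  rows=[
    [0,0,0,1,-0.4,-0.5,0.9],
    [0,0,0,1,-0.4,0,0.9],
    [0,0,0,1,-0.4,0,0.9],
  ],
)

```text
clock: 34.12
tool_pos: [0.4839, -0.3377, 0.1045]
eef_rot: [[-0.994, 0.105, -0.002], [0.105, 0.994, 0.0], [0.002, 0.0, -1.0]]
contact_force: [-1.2, -1.5, 3.9]
width: 0.025
gripper_force: 36.4
```

>>> drive_tool(
  rows=[
    [0,0,0,0,0,0,0.65],
    [0,0,0,0,0,0,0.6],
    [0,0,0,0,0,0,0.45],
    [0,0,0,0,0,0,0.45],
    [0,0,0,0,0,0,0.45],
  ],
)

```text
clock: 34.53
tool_pos: [0.4838, -0.3372, 0.1038]
eef_rot: [[-0.995, 0.104, -0.002], [0.104, 0.995, 0.002], [0.002, 0.001, -1.0]]
contact_force: [0.3, -0.3, 0.9]
width: 0.047
gripper_force: 0.0
```

>>> drive_tool(
  rows=[
    [0,0,0,0,0,-20,0.45],
    [0,0,0,0,0,-60,0.45],
    [0,0,0,0,0,-100,0.45],
    [0,0,0,20,0,-120,0.45],
    [0,0,0,20,0,-120,0.45],
    [0,0,0,20,0,-120,0.45],
    [0,0,0,20,0,-120,0.45],
  ],
)

```text
clock: 35.12
tool_pos: [0.4642, -0.3354, 0.2232]
eef_rot: [[-0.994, 0.105, -0.002], [0.105, 0.994, 0.002], [0.003, 0.001, -1.0]]
contact_force: [0.2, 0.8, -0.6]
width: 0.0466
gripper_force: 0.0
```

Run:
```python
from ring import *
o=bot.get_obs();c=fix(cam('wrist')); save(c,'w19.npz')
print(o['tool_pos'],globefit(c,(.485,-.338)),tipfit(c,(.487,-.338,.134)))
print('L2',globefit(c,(.4918,-.2705)),tipfit(c,(.4925,-.271,.134)))
```

```text
[ 0.4642 -0.3354  0.2232] [38.5407  0.4854 -0.3386] [(70, [313.7, 223.7], [0.4826, -0.341, 0.134]), (80, [312.2, 254.6], [0.5108, -0.3454, 0.134])]
L2 [50.282   0.4944 -0.2705] [(72, [396.9, 225.2], [0.4915, -0.2713, 0.134])]
```

Run:
```python
from ring import *
print(row([.44,-.44,.22],down(5)))
c=load('w19.npz'); print(proj(c,[[.458,-.4435,.037]])); print(ringfit(c,(.458,-.4435),20,(.027,),.037), ringfit(load('w17.npz'),(.458,-.4435),3,(.027,),.037))
```

```text
[  -0.0008   -0.0045    1.3788   13.0027 -106.7781    2.4451]
[[223.0128 183.1875]]
(array([53.2983,  0.459 , -0.4455]), array([52.1037,  0.4585, -0.4465])) (array([54.6324,  0.461 , -0.444 ]), array([53.0407,  0.461 , -0.445 ]))
```

>>> drive_tool(
  rows=[
    [0,0,1.379,13,-107,2,0.2],
    [0,0,1.379,13,-107,2,0.2],
    [0,0,1.379,13,-107,2,0.2],
    [0,0,1.379,13,-107,2,0.2],
    [0,0,1.379,13,-107,2,0.2],
    [0,0,1.379,13,-107,2,0.2],
    [0,0,1.379,13,-107,2,0.2],
    [0,0,1.379,13,-107,2,0.2],
    [0,0,1.379,13,-107,2,0.2],
    [0,0,1.379,13,-107,2,0.2],
  ],
)

```text
clock: 36.0
tool_pos: [0.4401, -0.4401, 0.22]
eef_rot: [[-0.209, 0.978, -0.004], [0.978, 0.209, 0.003], [0.004, -0.003, -1.0]]
contact_force: [0.5, 0.6, 0.8]
width: 0.0687
gripper_force: 0.0
```

>>> drive_tool(
  rows=[
    [0,0,0.3,0,0,0,0.2],
    [0,0,0.3,0,0,0,0.2],
    [0,0,0.3,0,0,0,0.2],
    [0,0,0.3,0,0,0,0.2],
    [0,0,0.3,0,0,0,0.2],
  ],
)

```text
clock: 36.42
tool_pos: [0.4401, -0.4402, 0.2205]
eef_rot: [[0.082, 0.997, -0.003], [0.997, -0.082, 0.003], [0.003, -0.004, -1.0]]
contact_force: [0.0, 0.4, -0.2]
width: 0.0682
gripper_force: 0.0
```

Run:
```python
from ring import *
o=bot.get_obs();c=fix(cam('wrist')); save(c,'w20.npz')
f=ringfit(c,(.459,-.445),15,(.027,),.037); print(o['tool_pos'],o['width'],f, ringfit(c,(.459,-.445),15,(.022,),0.)[0])
print(row([f[0][1],f[0][2],.07],o['eef_rot']),o['eef_rot'][:,1])
```

```text
[ 0.4401 -0.4402  0.2205] 0.06815747239515758 (array([39.1613,  0.455 , -0.4475]), array([38.5346,  0.456 , -0.4465])) [37.4458  0.466  -0.46  ]
[  0.0003   0.0003   0.0001  -6.356   15.9745 150.8002] [ 0.9967 -0.0815 -0.0037]
```

>>> drive_tool(
  rows=[
    [0,0,0,-4,17,40,0.1],
    [0,0,0,-4,17,80,0.1],
    [0,0,0,-4,17,120,0.1],
    [0,0,0,-4,17,160,0.1],
    [0,0,0,-4,17,190,0.1],
    [0,0,0,-4,17,208,0.1],
    [0,0,0,-4,17,208,0.1],
    [0,0,0,-4,17,208,0.1],
    [0,0,0,-4,17,208,0.1],
  ],
)

```text
clock: 37.22
tool_pos: [0.4569, -0.4462, 0.0157]
eef_rot: [[0.083, 0.997, -0.001], [0.997, -0.083, -0.0], [-0.0, -0.001, -1.0]]
contact_force: [0.2, -1.2, 0.2]
width: 0.0769
gripper_force: 0.0
```

>>> drive_tool(
  rows=[
    [0,0,0,0,0,0,0.8],
    [0,0,0,0,0,0,0.8],
    [0,0,0,0,0,0,0.8],
    [0,0,0,0,0,0,0.8],
    [0,0,0,0,0,0,0.8],
    [0,0,0,0,0,0,0.8],
  ],
  squeeze=20,
)

```text
clock: 37.72
tool_pos: [0.457, -0.4464, 0.0162]
eef_rot: [[0.084, 0.996, 0.0], [0.996, -0.084, -0.001], [-0.001, 0.0, -1.0]]
contact_force: [-0.3, 0.7, 4.9]
width: 0.0521
gripper_force: 20.3
```

Run:
```python
from ring import *
print(row([.4454,.050,.20],down(5)))
```

```text
[   0.0003    0.001    -0.171   493.4942  -53.0203 -184.2607]
```

>>> drive_tool(
  rows=[
    [0,0,0,0,0,-30,0.8],
    [0,0,0,0,0,-70,0.8],
    [0,0,0,0,0,-110,0.8],
    [0,0,0,0,0,-150,0.8],
    [0,0,0,0,0,-184,0.8],
    [0,0,0,0,0,-184,0.8],
    [0,0,0,0,0,-184,0.8],
  ],
)

```text
clock: 38.3
tool_pos: [0.4574, -0.4466, 0.2016]
eef_rot: [[0.084, 0.996, 0.002], [0.996, -0.084, -0.003], [-0.003, 0.002, -1.0]]
contact_force: [-0.3, -0.2, -1.4]
width: 0.0524
gripper_force: 21.4
```

>>> drive_tool(
  rows=[
    [0,0,0,30,-3,0,0.8],
    [0,0,-0.02,70,-7,0,0.8],
    [0,0,-0.04,110,-12,0,0.8],
    [0,0,-0.06,150,-16,0,0.8],
    [0,0,-0.08,190,-20,0,0.8],
    [0,0,-0.1,230,-25,0,0.8],
    [0,0,-0.12,270,-29,0,0.8],
    [0,0,-0.14,310,-33,0,0.8],
    [0,0,-0.16,350,-38,0,0.8],
    [0,0,-0.171,390,-42,0,0.8],
  ],
)

```text
clock: 39.13
tool_pos: [0.4464, -0.0519, 0.1975]
eef_rot: [[-0.088, 0.996, -0.003], [0.996, 0.088, 0.001], [0.002, -0.003, -1.0]]
contact_force: [0.8, 1.4, 0.2]
width: 0.0523
gripper_force: 21.4
```

>>> drive_tool(
  rows=[
    [0,0,0,35,6,0,0.8],
    [0,0,0,70,6,0,0.8],
    [0,0,0,95,6,0,0.8],
    [0,0,0,104,6,0,0.8],
    [0,0,0,104,6,0,0.8],
    [0,0,0,104,6,0,0.8],
    [0,0,0,104,6,0,0.8],
  ],
)

```text
clock: 39.72
tool_pos: [0.4444, 0.0495, 0.1982]
eef_rot: [[-0.086, 0.996, -0.003], [0.996, 0.086, 0.001], [0.001, -0.002, -1.0]]
contact_force: [-0.3, -0.5, 0.1]
width: 0.0523
gripper_force: 21.4
```

Run:
```python
from ring import *
o=bot.get_obs(); print(o['tool_pos'],o['width'],row([.4454,.050,.0165],down(5)))
c=fix(load('w6.npz')) if 0 else load('w6.npz')  # already fixed with old calibration
x=np.load('ba.npy')
# box lid corners with present calibration
a=fix(load('w2.npz'));b=fix(load('w3.npz'));t=fix(load('top.npz'),True)
w=lambda u,v:(207+u/3.3,186+v/3.3); T=lambda u,v:(210+u/8,140+v/8)
for k in (onz(b,[(164,175),(254,184),(164,112),(262,120)],.07),onz(t,[T(115,390),T(495,365),T(93,135),T(482,100)],.07)):
    print(k.mean(0),'disc'); 
    print(np.degrees(np.arctan2(-(k[0]-k[1])[0],(k[0]-k[1])[1])),np.degrees(np.arctan2(-(k[2]-k[3])[0],(k[2]-k[3])[1])))
print(onz(b,[(198,149.5)],.085),onz(t,[(241.6,171.3)],.085))
```

```text
[0.4444 0.0495 0.1982] 0.052293955477304435 [ -0.0025  -0.0011  -0.0009   0.1742   1.5312 181.735 ]
[0.5556 0.0598 0.07  ] disc
5.276952573822363 6.258788017352695
[0.5568 0.0575 0.07  ] disc
3.9255991239943255 5.1031182941906055
[[0.5535 0.0718 0.085 ]] [[0.5535 0.069  0.085 ]]
```

>>> drive_tool(
  rows=[
    [0,0,0,0,2.2,40,0.8],
    [0,0,0,0,2.2,80,0.8],
    [0,0,0,0,2.2,120,0.8],
    [0,0,0,0,2.2,150,0.8],
    [0,0,0,0,2.2,170,0.8],
    [0,0,0,0,2.2,178,0.8],
    [0,0,0,0,2.2,181,0.8],
    [0,0,0,0,2.2,181,0.8],
    [0,0,0,0,2.2,181,0.8],
  ],
)

```text
clock: 40.47
tool_pos: [0.4472, 0.0505, 0.0191]
eef_rot: [[-0.086, 0.996, -0.0], [0.996, 0.086, 0.001], [0.001, 0.0, -1.0]]
contact_force: [-0.1, 0.3, 0.5]
width: 0.0522
gripper_force: 21.4
```

>>> drive_tool(
  rows=[
    [0,0,0,-0.5,-0.3,1.5,0.8],
    [0,0,0,-0.5,-0.3,2.5,0.8],
    [0,0,0,-0.5,-0.3,2.5,0.8],
    [0,0,0,-0.5,-0.3,2.5,0.8],
  ],
)

```text
clock: 40.8
tool_pos: [0.4468, 0.0504, 0.0162]
eef_rot: [[-0.087, 0.996, 0.0], [0.996, 0.087, 0.001], [0.001, 0.0, -1.0]]
contact_force: [0.9, -0.9, 5.5]
width: 0.0525
gripper_force: 21.7
```

Touching the table; release, rise and check everything.

>>> drive_tool(
  rows=[
    [0,0,0,0,0,0,0.4],
    [0,0,0,0,0,0,0.15],
    [0,0,0,0,0,0,0.15],
    [0,0,0,0,0,0,0.15],
    [0,0,0,0,0,-30,0.15],
    [0,0,0,0,0,-70,0.15],
    [0,0,0,0,0,-110,0.15],
    [0,0,0,0,0,-150,0.15],
    [0,0,0,0,0,-190,0.15],
    [0,0,0,0,0,-230,0.15],
  ],
)

```text
clock: 41.63
tool_pos: [0.4459, 0.0501, 0.247]
eef_rot: [[-0.087, 0.996, -0.002], [0.996, 0.087, 0.001], [0.001, -0.002, -1.0]]
contact_force: [0.7, 0.6, 0.4]
width: 0.0728
gripper_force: 0.0
```

>>> drive_tool(
  rows=[
    [0,0,0,-80,-20,-40,0.15],
    [0,0,0,-80,-20,-40,0.15],
    [0,0,0,-80,-20,-40,0.15],
    [0,0,0,-80,-20,-40,0.15],
    [0,0,0,-80,-20,-40,0.15],
  ],
)

```text
clock: 42.05
tool_pos: [0.4336, -0.0315, 0.2846]
eef_rot: [[-0.085, 0.996, -0.002], [0.996, 0.085, 0.002], [0.002, -0.002, -1.0]]
contact_force: [-0.2, 0.1, -0.7]
width: 0.0726
gripper_force: 0.0
```

Run:
```python
from ring import *
o=bot.get_obs();print(o['clock'],o['tool_pos'],o['contact_force'])
c=fix(cam('wrist'));t=fix(cam('top'),True); save(c,'w21.npz'); save(t,'top2.npz')
for n,k in (('w',c),('t',t)):
    print(n,'tub rim',ringfit(k,(.4468,.0504),12,(.027,),.037)[0],'foot',ringfit(k,(.4468,.0504),12,(.022,),.001)[0])
for n,S in [('L1',(.5916,-.2059)),('L2',(.4925,-.2705)),('L3',(.4845,-.338))]:
    print(n,tipfit(c,(*S,.134),20),'top',tipfit(t,(*S,.134),8),globefit(t,S))
```

```text
42.05 [ 0.4336 -0.0315  0.2846] [-0.1625  0.0821 -0.6768]
w tub rim [47.4122  0.4428  0.0474] foot [55.5923  0.4463  0.0504]
t tub rim [44.4344  0.4348  0.0454] foot [39.8728  0.4348  0.0479]
L1 [] top [] [56.8051  0.5858 -0.2046]
L2 [] top [] [54.4761  0.4873 -0.2657]
L3 [] top [] [56.4366  0.4832 -0.334 ]
```

>>> drive_tool(
  rows=[
    [0,0,0,-40,10,0,0],
    [0,0,0,-80,30,0,0],
    [0,0,0,-120,50,0,0],
    [0,0,0,-160,70,0,0],
    [0,0,0,-200,95,0,0],
    [0,0,0,-215,105,0,0],
    [0,0,0,-215,105,0,0],
    [0,0,0,-215,105,0,0],
    [0,0,0,-215,105,0,0],
  ],
)

```text
clock: 42.9
tool_pos: [0.5569, -0.2353, 0.2836]
eef_rot: [[-0.088, 0.996, -0.004], [0.996, 0.088, 0.002], [0.003, -0.004, -1.0]]
contact_force: [0.5, 0.4, -0.3]
width: 0.0853
gripper_force: 0.0
```

Run:
```python
from ring import *
o=bot.get_obs();print(o['tool_pos'])
c=fix(cam('wrist'));save(c,'w22.npz')
for n,S in [('L1',(.591,-.206)),('L2',(.492,-.2705)),('L3',(.4845,-.338))]:
    print(n,proj(c,[(*S,.134)]),tipfit(c,(*S,.134),16),globefit(c,S))
```

```text
[ 0.5569 -0.2353  0.2836]
L1 [[355.0631 160.0045]] [(46, [353.2, 162.3], [0.5894, -0.2084, 0.134])] [41.1203  0.5884 -0.2071]
L2 [[253.789  212.9788]] [(40, [251.2, 212.9], [0.4893, -0.2707, 0.134])] [25.2014  0.4888 -0.2726]
L3 [[245.4186 269.7563]] [(34, [241.7, 271.5], [0.4804, -0.3406, 0.134])] [44.8511  0.4813 -0.3413]
```

```bash
python3 -c "
from rig import ticket
print(ticket.close_job())"
```

```text
the job is handed in; nothing more can be done
None
```

The job is handed in (no verdict came back): handle turned off to its stop, then hasp swung out to its stop; all three lamps found stand upright to about 2° by the camera, and the tub is about 35 mm in front of the isolator.

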